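# Lay the clamps and knobs on their outlines

### The job

Before the amplifier goes back together, lay out the two locking clamps and the two aluminium knobs on the black pads: the clamp that is ratcheted shut and the one that stands open each on the pad with its own outline, covering it with the jaws pointing the same way, and the large and the small knob each standing centred on the disc of its own size. Do not knock or shift the two black capacitor cans standing among them.

Things in the scene. Friction and masses are not known exactly. Their poses are not given: they have to be found in the camera images.
- clamp_shut: Rigid steel locking clamp (hemostat), 160 mm long, about 60 g, lying flat, ratcheted shut: jaws together, rings touching (63 mm across). Origin: underside of the box lock where the halves cross, a block 24 x 16 x 10 mm (x, y, z): grip it across y, balanced there. x points to the jaw tips, 60 mm ahead; rings end 100 mm behind; both under 9 mm high; z up.
- clamp_open: Rigid steel locking clamp (hemostat), 160 mm long, about 60 g, lying flat, standing open: jaws in a V, 20 mm apart at the tips, rings spread (92 mm across). Origin: underside of the box lock where the halves cross, a block 24 x 16 x 10 mm (x, y, z): grip it across y, balanced there. x points to the jaw tips, 60 mm ahead; rings end 100 mm behind; both under 9 mm high; z up.
- knob_large: Large turned aluminium control knob standing on its wide end: a skirt of 44 mm diameter, 4 mm high, then a plain cylinder of 38 mm diameter up to 26 mm height, with a dark pointer line on top. Grip the cylinder, above the skirt. Origin at the centre of its underside. About 60 g.
- knob_small: Small turned aluminium control knob, a plain upright cylinder of 26 mm diameter and 24 mm height with a dark pointer line on top. Origin at the centre of its underside. About 30 g.
- pad_shut: Fixed flat black rubber pad, 170 x 100 mm (x, y), 4 mm thick, with the full-size pale silhouette of the clamp whose jaws are shut. Origin at the centre of its underside; the silhouette's jaws point along the pad's +x and its box lock is centred 20 mm from the origin along +x, on the pad's x axis.
- pad_open: Fixed flat black rubber pad, 170 x 100 mm (x, y), 4 mm thick, with the full-size pale silhouette of the clamp whose jaws are open. Origin at the centre of its underside; the silhouette's jaws point along the pad's +x and its box lock is centred 20 mm from the origin along +x, on the pad's x axis.
- pad_large: Fixed flat black rubber pad, 70 x 70 mm, 4 mm thick, with one pale disc of 46 mm diameter printed at its centre: the place of the large knob. Origin at the centre of its underside, z up.
- pad_small: Fixed flat black rubber pad, 70 x 70 mm, 4 mm thick, with one pale disc of 28 mm diameter printed at its centre: the place of the small knob. Origin at the centre of its underside, z up.
- can_a: Bystander: black capacitor can standing upright, 25 mm diameter, 42 mm high, with a bright top. Not to be moved. Origin at the centre of its underside.
- can_b: Bystander: black capacitor can standing upright, 25 mm diameter, 42 mm high, with a bright top. Not to be moved. Origin at the centre of its underside.
Things that resemble listed ones, but are neither listed nor needed, are in the scene too. Leave any orange or purple look-alike of the clamp_shut alone. What is shaped like the pad_small but turquoise is not meant.

How it is judged:
By the outcome, as a careful person would: the job done as asked, in the order asked, and still so for the second after the job is handed in, with the robot touching nothing.
It also fails if it takes over 99 s, if anything falls off the work surface, if the arm or the gripper's body presses on something with over 40 N, if the wrist force passes 120 N, or if a joint passes its speed limit or range.

### The arm

A 6-joint arm with a two-finger parallel gripper is mounted at the origin on the work surface. World frame = base frame: x ahead of the robot, y to its left, z up, the work surface at z = 0. Lengths are in m, angles in rad, forces in N, time in s.
With the tool pointing down it reaches from about 0.25 to 0.85 m from the base axis. Payload 12.5 kg.
Tool frame: the origin (TCP) lies on the centre line of the jaws, within the pads' length; the fingertips stand 22 mm ahead of it and the grasp point (between the pads) lies 3 mm ahead of it (nose_length is the distance from the TCP to the fingertips, in m); y points along the fingers, x is the direction in which the jaws open and shut, and the axes are right-handed (so a half turn about y gives the same grasp; the last joint's range is limited). The gripper opens to 93 mm and grips with 3 to 60 N. Pads are 15 mm wide; open, the fingers measure 128 mm over their backs; the gripper's body (75 mm by 188 mm) begins 65 mm behind the grasp point.
Start: joints at [1.041, 0.351, 1.652, -0, 1.139, -0.085], TCP at [0.237, 0.496, 0.205] pointing down, gripper open.
Joint ranges: [-2.75, 2.75], [-0.79, 2.1], [0.01, 2.65], [-1.57, 4.71], [0.07, 3.14], [-2.87, 2.87]. Speed limits (rad/s): [2.22, 2.22, 2.79, 3.14, 3.14, 3.14].

### API

Orientations are given as a unit quaternion [w, x, y, z].
In Python, from station import observe, capture, camera_params, hand_in, nose_length gives the robot as it stands.
- The arm moves only by the shell command python3 -m inch 'ROWS'. ROWS is text: rows parted by semicolons, each of 5 numbers parted by spaces: the shift along the tool's x, y, z in mm, then the turn about the tool's y in rad, then the finger opening in mm, from 0 to 93. In form: x y z roll jaw; .... A call has 1 to 5 rows; each row is the pose to reach, as a shift and turn from the pose commanded when the call began, along the tool's axes at that moment; what a row does not reach only later rows make up. A row lasts 1/8 s, in which the tool goes at most 62.5 mm and 10.7 degrees, less where a joint would pass 70% of its speed; a pose out of reach is approached as far as the arm can. A call with a gripper value outside its range is refused whole. The fingers move at their own pace and stop on an object; the grip force is fixed at half the most. Time passes only in rows, so rows that repeat a pose let the fingers close. It gives the time, the measured TCP pose, the force and the opening at its end, in the units of the state.
- observe(): the state, without advancing time (a new reading comes with each control period).
- capture(name): name is "scene" or "top" or "wrist"; returns (picture, depth): 384x512x3 uint8, blue, green, red; 384x512 float32, m along the optical axis (not along the pixel's ray), 0 where there is no reading.
- camera_params(name): a dict with "fx", "fy", "cx", "cy" (pixels), "origin" and "rotation" of the camera in the world. Camera axes: x right, y down, z forward; pixel columns grow to the right and rows downward; lengths in m; the calibration is good to about 2 mm. The wrist camera is an equidistant fisheye: a pixel r from the principal point sees the ray r / f radians off the axis. A picture is of the moment at which its call begins: read the wrist's pose just before it. camera_params takes no time and is no camera call; for the wrist camera it gives the pose at the moment of the call.
- hand_in(): hands the job in, once; it reports no verdict.
The state is a dict: "time_s": time; "q": joint angles; "qd": joint speeds; "joint_efforts": joint torques, N m; "tool_pos": TCP position; "orientation": TCP orientation; "ft_force": force on the tool from outside, world axes, zero at the start; "torque": the same for the moment, N m; "gripper_width": opening from 0.0 (shut) to 1.0 (fully open).
Only numpy, scipy, OpenCV 4.12 (cv2) and the standard library are available. Lean on these libraries where they do the work, as an engineer would, in place of code of your own. Each camera call takes 0.05 s, during which the arm holds its last target.

## Working session

There is one attempt and no reset: what is moved stays moved. The work goes in short steps, Python scripts to look and compute and a shell command to move; the robot and the scene stay as the last step left them, time stands still between calls to the robot, and variables do not carry over. Pictures are saved under pics/ and viewed, and the job is handed in when it is done.

```bash
ls -la; mkdir -p pics; python3 - <<'E'
from station import *
import cv2,numpy as np
s=observe(); print(s); print(nose_length if not callable(nose_length) else nose_length())
for n in ("scene","top"):
    p,d=capture(n); cv2.imwrite(f"pics/{n}0.png",p); np.savez(f"pics/{n}0.npz",p=p,d=d); print(n,camera_params(n))
E
```

```text
total 12
drwxr-xr-x  3 agent agent 4096 Dec  6 05:48 .
drwxr-xr-x 23 root  root  4096 Dec  6 05:48 ..
drwxr-xr-x  2 agent agent 4096 Dec  6 05:48 pics
{'time_s': 0.0, 'q': array([ 1.04139423e+00,  3.51238040e-01,  1.65243418e+00, -5.99374962e-06,
        1.13910549e+00, -8.45824007e-02]), 'qd': array([0.00036558, 0.0003223 , 0.00085714, 0.00136554, 0.00024607,
       0.00025721]), 'joint_efforts': array([ 1.89387050e-03, -4.97310591e+01, -2.85270649e+01,  7.01024383e-02,
        2.54801859e-02, -6.11919586e-05]), 'tool_pos': array([0.23644501, 0.49617356, 0.20399662]), 'orientation': array([-0.59777956,  0.59816875,  0.37702361, -0.37776572]), 'ft_force': array([-1.14121375, -0.20628638, -0.56985526]), 'torque': array([-0.04310529, -0.00448722,  0.02893508]), 'gripper_width': 0.9989924754548299}
0.022
scene {'fx': 389.54744368284116, 'fy': 389.54744368284116, 'cx': 258.7752412842701, 'cy': 199.83482860242017, 'origin': array([ 1.11181071, -0.41662781,  0.73163226]), 'rotation': array([-0.33345749,  0.79169463,  0.47084037, -0.20083591])}
top {'fx': 347.22811511556637, 'fy': 347.22811511556637, 'cx': 254.75020774594987, 'cy': 193.62869625013295, 'origin': array([ 0.2713003 , -0.0694787 ,  0.96545489]), 'rotation': array([ 0.07147897, -0.700769  ,  0.70664381, -0.06684369])}
```

View pics/top0.png

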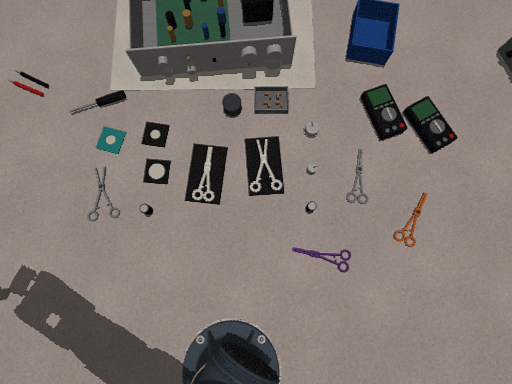

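View pics/scene0.png

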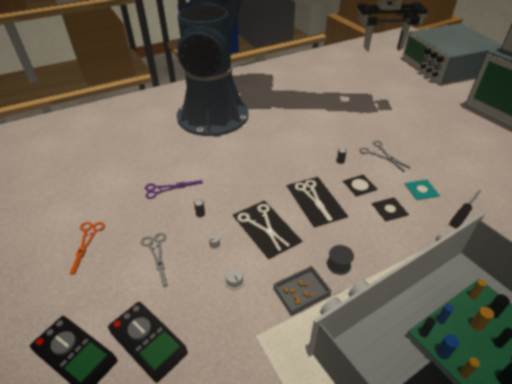

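Top view: the open grey clamp is at about (101,190) and the shut grey clamp at (358,180). The pads are pad_shut (206,173), pad_open (264,165), pad_large (157,171) and pad_small (155,134). The knobs are at (312,129) and (311,168), the cans at (146,210) and (311,207). Next I'll measure.

```bash
cat > h.py <<'E'
import numpy as np, cv2
from scipy.spatial.transform import Rotation as R
from station import *
def Rq(q): return R.from_quat([q[1],q[2],q[3],q[0]]).as_matrix()
def ray(cp,uv):
    uv=np.atleast_2d(np.asarray(uv,float)); x=(uv[:,0]-cp['cx'])/cp['fx']; y=(uv[:,1]-cp['cy'])/cp['fy']
    return np.c_[x,y,np.ones(len(x))]@Rq(cp['rotation']).T
def wray(cp,uv):
    uv=np.atleast_2d(np.asarray(uv,float)); x=(uv[:,0]-cp['cx']); y=(uv[:,1]-cp['cy']); r=np.hypot(x,y)+1e-9; t=r/cp['fx']
    return np.c_[np.sin(t)*x/r,np.sin(t)*y/r,np.cos(t)]@Rq(cp['rotation']).T
def onz(cp,uv,z,f=ray):
    d=f(cp,uv); o=cp['origin']; return o+d*((z-o[2])/d[:,2])[:,None]
def proj(cp,P):
    c=(np.atleast_2d(P)-cp['origin'])@Rq(cp['rotation']); return np.c_[c[:,0]/c[:,2]*cp['fx']+cp['cx'],c[:,1]/c[:,2]*cp['fy']+cp['cy']]
def wproj(cp,P):
    c=(np.atleast_2d(P)-cp['origin'])@Rq(cp['rotation']); rho=np.hypot(c[:,0],c[:,1])+1e-12; t=np.arctan2(rho,c[:,2])
    return np.c_[c[:,0]/rho*t*cp['fx']+cp['cx'],c[:,1]/rho*t*cp['fx']+cp['cy']]
def go(x,y,z,yaw=None):
    "print row numbers to reach TCP x,y,z with tool-x axis at world angle yaw"
    s=observe(); M=Rq(s['orientation']); d=M.T@(np.array([x,y,z])-s['tool_pos'])*1000
    a=np.arctan2(M[1,0],M[0,0]); out=''
    if yaw is not None:
        # roll about tool y (pointing down) => world yaw changes by sign
        dy=(yaw-a+np.pi/2)%np.pi-np.pi/2; out=f"roll {-dy if M[2,1]<0 else dy:.3f} (or +-pi)"
    print("row",np.round(d,1),out,"q6 %.2f"%s['q'][5],"cur yaw %.3f"%a,"pos",np.round(s['tool_pos'],4))
E
python3 - <<'E'
from h import *
s=observe(); print(np.round(Rq(s['orientation']),3))
for n in ("top","scene"):
    p=np.load(f"pics/{n}0.npz")['p']
    if n=="top": cv2.imwrite("pics/topz.png",cv2.resize(p[80:270,70:440],(800,411),interpolation=cv2.INTER_CUBIC))
p=np.load("pics/top0.npz")['p'];cp=camera_params("top")
g=cv2.cvtColor(p,cv2.COLOR_BGR2GRAY)
_,m=cv2.threshold(g,60,255,cv2.THRESH_BINARY_INV)
for c in cv2.findContours(m,cv2.RETR_EXTERNAL,cv2.CHAIN_APPROX_NONE)[0]:
    if cv2.contourArea(c)>60:
        q=c[:,0,:].astype(float); w=onz(cp,q,0.004)
        r=cv2.minAreaRect((w[:,:2]*1000).astype(np.float32)); print(np.round(q.mean(0)),[np.round(v,1) for v in r])
cw=camera_params("wrist"); print(cw)
E
```

```text
[[ 0.43  -0.    -0.903]
 [ 0.903 -0.001  0.43 ]
 [-0.001 -1.     0.   ]]
[227. 364.] [array([35.8,  3.1]), array([246.9, 130.2]), np.float64(89.7)]
[336. 259.] [array([ 272.4, -279.9]), array([55.9, 87.2]), np.float64(6.3)]
[265. 185.] [array([504.5, -94.3]), array([88.5, 97.8]), np.float64(2.9)]
[157. 171.] [array([530.6, 216.6]), array([69.5, 69.7]), np.float64(84.3)]
[206. 174.] [array([522.5,  74.6]), array([ 99.1, 169.5]), np.float64(82.8)]
[263. 156.] [array([559.2, -89.4]), array([141. ,  97.6]), np.float64(4.1)]
[155. 134.] [array([642.1, 226.4]), array([69.2, 69.3]), np.float64(80.9)]
[271. 111.] [array([ 709.6, -113.9]), array([94.8,  9.5]), np.float64(89.4)]
[429. 125.] [array([ 665. , -575.5]), array([155.5,  95.9]), np.float64(28.7)]
[232. 105.] [array([733.3,   1.8]), array([73.9, 53.5]), np.float64(0.6)]
[110.  98.] [array([757.3, 366.7]), array([32.4, 88.3]), np.float64(21.9)]
[271.  88.] [array([ 783.5, -113.6]), array([93.1,  9.8]), np.float64(89.3)]
[383. 112.] [array([ 705.2, -443.7]), array([160.6,  91.5]), np.float64(20.0)]
[34. 80.] [array([821.7, 602.6]), arra
[... 265 characters left out ...]
)]
[171.  26.] [array([1000.3,  191.5]), array([114.1,  31.1]), np.float64(12.3)]
[372.  32.] [array([ 974. , -433.2]), array([137.5, 219.8]), np.float64(78.5)]
[285.  17.] [array([1027. , -163.5]), array([123.4,  20.8]), np.float64(5.2)]
[257.  11.] [array([1043.9,  -75.2]), array([101.6,  89.6]), np.float64(89.2)]
[221.  19.] [array([1023.3,   35.5]), array([137.4,  29.8]), np.float64(7.9)]
[137.  21.] [array([1010.6,  299.3]), array([ 60.7, 166.5]), np.float64(89.2)]
{'fx': 297.3186396354542, 'fy': 297.3186396354542, 'cx': 255.3591587206327, 'cy': 195.11756055577698, 'origin': array([0.17300762, 0.52719545, 0.38356718]), 'rotation': array([0.10969841, 0.83851935, 0.52937058, 0.06795848])}
```

View pics/topz.png

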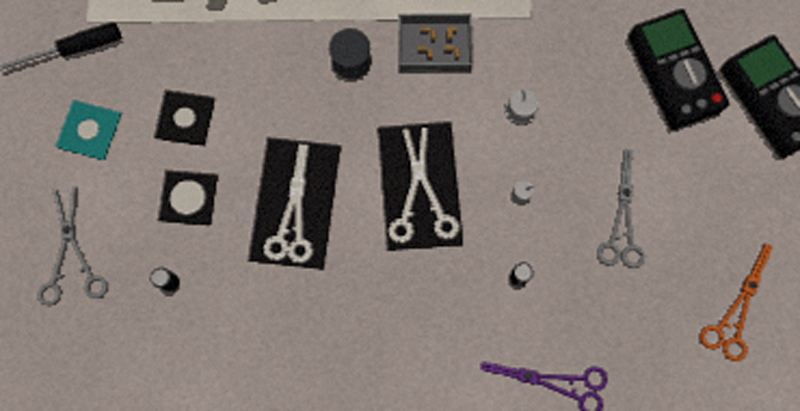

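```bash
python3 - <<'E'
from h import *
cp=camera_params("top")
f=lambda u,v:(70+u*370/800,80+v*190/411)
for nm,uv,z in [("shut box",(627,192),.01),("shut tip",(628,151),.005),("shut rings",(621,256),.004),("open box",(68,231),.01),("open tipmid",(65,190),.005),("openringmid",(73,291),.004),("KL",(522,103),.026),("KS",(522,192),.024),("canR",(523,268),.042),("canL",(161,277),.042)]:
    print(nm,np.round(onz(cp,[f(*uv)],z)[0],3))
p,d=capture("wrist"); cv2.imwrite("pics/w0.png",p)
for n in (.42,.01): pass
s=observe(); print(wproj(camera_params("wrist"),[s['tool_pos']]))
go(0.53,-0.30,0.2,0.0)
E
```

```text
shut box [ 0.53  -0.363  0.01 ]
shut tip [ 0.588 -0.37   0.005]
shut rings [ 0.446 -0.352  0.004]
open box [0.485 0.369 0.01 ]
open tipmid [0.542 0.38  0.005]
openringmid [0.406 0.359 0.004]
KL [ 0.649 -0.228  0.026]
KS [ 0.528 -0.223  0.024]
canR [ 0.425 -0.218  0.042]
canL [0.418 0.233 0.042]
[[254.93152046 229.58866521]]
row [-592.4    4.6 -607.6] roll 1.126 (or +-pi) q6 -0.08 cur yaw 1.126 pos [0.2365 0.4963 0.2041]
```

View pics/w0.png

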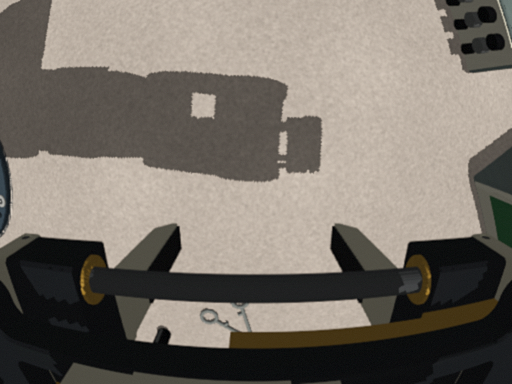

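```bash
python3 - <<'E'
from h import *
go(0.615,-0.37,0.15,1.45)
print(np.round(Rq(camera_params("wrist")["rotation"]),3))
E
```

```text
row [-619.    54.6 -714.5] roll -0.324 (or +-pi) q6 -0.08 cur yaw 1.126 pos [0.2365 0.4963 0.2041]
[[ 0.43   0.873  0.23 ]
 [ 0.903 -0.416 -0.112]
 [-0.002  0.256 -0.967]]
```

```bash
python3 -m inch '-38 3 -44 -0.16 60; -77 7 -89 -0.324 50; -116 10 -134 -0.324 50; -155 14 -179 -0.324 50; -194 17 -224 -0.324 50'; python3 -c "
from h import *
go(0.615,-0.37,0.15,1.45)"
```

```text
time_s: 0.78
tool_pos: [0.3557, 0.2232, 0.1875]
orientation: [-0.529, 0.529, 0.469, -0.469]
ft_force: [0.8, 0.0, -0.1]
gripper_width: 0.549
row [-557.8   37.5 -328.7] roll 0.000 (or +-pi) q6 -1.00 cur yaw 1.450 pos [0.3557 0.2232 0.1875]
```

```bash
python3 -m inch '-51 4 -30 0 50; -102 8 -60 0 50; -153 11 -90 0 50; -204 15 -120 0 50; -255 18 -150 0 50'; python3 -m inch '-51 4 -30 0 50; -102 8 -60 0 50; -153 11 -90 0 50; -204 15 -120 0 50; -255 18 -150 0 50' ; python3 -c "
from h import *
go(0.615,-0.37,0.15,1.45)"
```

```text
time_s: 1.4
tool_pos: [0.4739, -0.0482, 0.1694]
orientation: [0.529, -0.529, -0.469, 0.469]
ft_force: [0.8, 1.1, -0.2]
gripper_width: 0.54
time_s: 2.02
tool_pos: [0.5921, -0.3193, 0.1511]
orientation: [0.529, -0.529, -0.469, 0.469]
ft_force: [-0.8, -0.1, 0.9]
gripper_width: 0.538
row [-47.6   1.  -28.9] roll -0.000 (or +-pi) q6 -2.01 cur yaw 1.450 pos [ 0.5921 -0.3193  0.1511]
```

```bash
python3 -m inch '-42 8 -25 0 50; -46 10 -27 0 50; -46 10 -27 0 50'; python3 - <<'E'
from h import *
s=observe(); cp=camera_params("wrist"); p,d=capture("wrist"); np.savez("pics/w1.npz",p=p,d=d,**cp); cv2.imwrite("pics/w1.png",p); print(s['tool_pos'],s['qd'])
E
```

```text
time_s: 2.4
tool_pos: [0.6126, -0.3659, 0.1408]
orientation: [0.53, -0.529, -0.469, 0.469]
ft_force: [0.1, 0.7, 0.4]
gripper_width: 0.537
[ 0.61256929 -0.36590954  0.14083269] [ 0.01650865 -0.02797366  0.01675209  0.00041672 -0.00021042  0.00188035]
```

View pics/w1.png

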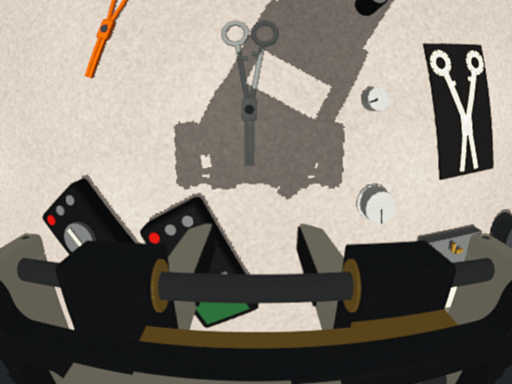

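The wrist view shows the shut clamp: pivot (249,110), tip (249,166), rings about (235,34) and (265,34). Knobs are at (375,99) and (377,203), with pad_open on the right.

```bash
python3 - <<'E'
from h import *
z=np.load("pics/w1.npz"); cp={k:z[k] for k in('fx','fy','cx','cy','origin','rotation')}
cv2.imwrite("pics/w1z.png",cv2.resize(z['p'][10:180,180:320],None,fx=4,fy=4,interpolation=cv2.INTER_CUBIC)[:600])
for nm,uv,h in [("piv",(249,110),.010),("tip",(249,166),.006),("r1",(235,34),.005),("r2",(265,34),.005),("KS",(376,98),.024),("KL",(378,203),.026)]:
    print(nm,np.round(onz(cp,[uv],h,wray)[0],4))
# pad open corners
p=z['p'];g=cv2.cvtColor(p,cv2.COLOR_BGR2GRAY); m=np.zeros_like(g); m[20:200,410:505]=(g[20:200,410:505]<70)*255
c=max(cv2.findContours(m,cv2.RETR_EXTERNAL,cv2.CHAIN_APPROX_NONE)[0],key=cv2.contourArea)
w=onz(cp,c[:,0,:],.004,wray)[:,:2]*1000; r=cv2.minAreaRect(w.astype(np.float32)); print("padopen",r)
E
```

```text
piv [ 0.5331 -0.3627  0.01  ]
tip [ 0.5922 -0.3701  0.006 ]
r1 [ 0.4484 -0.3674  0.005 ]
r2 [ 0.4524 -0.3361  0.005 ]
KS [ 0.532  -0.2299  0.024 ]
KL [ 0.6448 -0.2345  0.026 ]
padopen ((545.96533203125, -94.34506225585938), (166.76979064941406, 98.59080505371094), 4.016732215881348)
```

View pics/w1z.png

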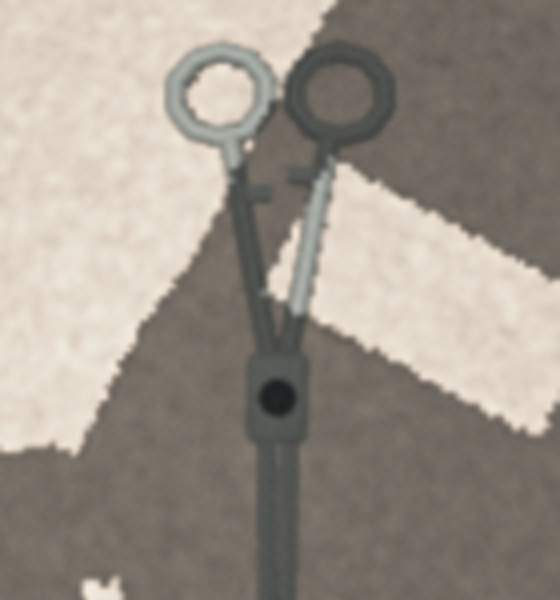

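```bash
python3 -c "
from h import *
go(0.533,-0.3627,0.06,1.443);go(0.533,-0.3627,0.024,1.443)"
```

```text
row [-6.9 81.5 79.4] roll 0.007 (or +-pi) q6 -2.05 cur yaw 1.450 pos [ 0.6127 -0.3655  0.1414]
row [ -6.9 117.5  79.4] roll 0.007 (or +-pi) q6 -2.05 cur yaw 1.450 pos [ 0.6127 -0.3655  0.1414]
```

```bash
python3 -m inch '-3 40 40 0.007 45; -7 75 79 0.007 45; -7 75 79 0.007 45; -7 75 79 0.007 45'; python3 -c "
from h import *
go(0.533,-0.3627,0.024,1.443)
s=observe(); cp=camera_params('wrist'); p,d=capture('wrist'); cv2.imwrite('pics/w2.png',p)"
```

```text
time_s: 2.95
tool_pos: [0.5349, -0.3637, 0.0681]
orientation: [-0.53, 0.532, 0.467, -0.467]
ft_force: [0.4, 0.1, 0.9]
gripper_width: 0.482
row [ 0.8 44.1  2.1] roll 0.001 (or +-pi) q6 -2.11 cur yaw 1.444 pos [ 0.5349 -0.3637  0.0681]
```

View pics/w2.png

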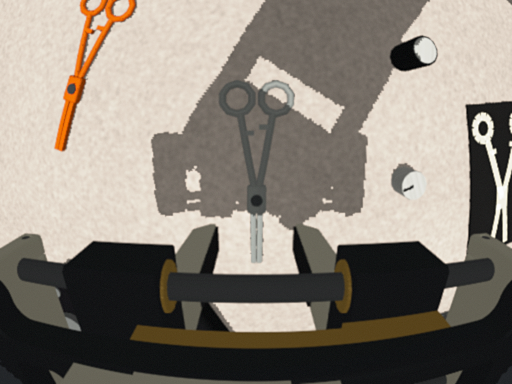

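The box lock (pivot at about (256,201)) is centred between the fingers. I'll go down, grip and lift.

```bash
python3 - <<'E'
from h import *
print(onz(camera_params("wrist"),[(256.5,201)],.01,wray))
E
python3 -m inch '1 25 2 0 45; 1 44 2 0 45; 1 44 2 0 45; 1 44 2 0 0; 1 44 2 0 0'; python3 -m inch '0 0 0 0 0;0 0 0 0 0'
```

```text
[[ 0.53303311 -0.36259145  0.01      ]]
time_s: 3.62
tool_pos: [0.5324, -0.3629, 0.0234]
orientation: [-0.53, 0.531, 0.467, -0.467]
ft_force: [0.2, 0.8, -0.0]
gripper_width: 0.318
time_s: 3.88
tool_pos: [0.532, -0.3627, 0.0229]
orientation: [-0.531, 0.531, 0.467, -0.467]
ft_force: [0.4, -0.1, -0.0]
gripper_width: 0.104
```

```bash
python3 -m inch '0 0 0 0 0;0 0 0 0 0'; python3 -c "
from h import *
s=observe();print(s['tool_pos'])
p,d=capture('wrist'); cv2.imwrite('pics/w3.png',p)"
```

```text
time_s: 4.12
tool_pos: [0.5318, -0.3626, 0.0225]
orientation: [-0.531, 0.531, 0.467, -0.467]
ft_force: [-0.6, 0.6, 0.3]
gripper_width: 0.005
[ 0.53184383 -0.36258341  0.02254965]
```

View pics/w3.png

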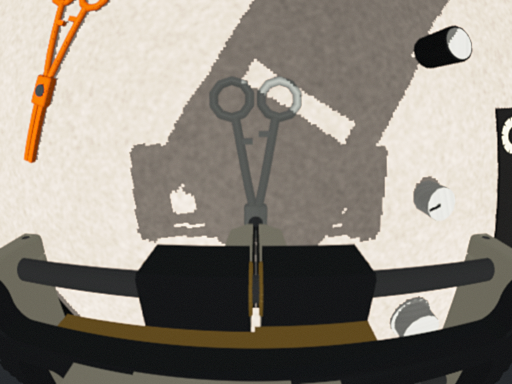

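```bash
python3 - <<'E'
from h import *
s=observe();cp=camera_params("wrist");M=Rq(s['orientation'])
print(wproj(cp,[[.533,-.3626,.01],[.533,-.3626,0]]), wproj(cp,[s['tool_pos'],s['tool_pos']+M[:,1]*.022]))
print(np.round(M,3), cp['origin'])
p,d=capture("wrist"); cv2.imwrite('pics/w3z.png',cv2.resize(p[170:340,180:340],None,fx=3.5,fy=3.5,interpolation=cv2.INTER_CUBIC))
print(d[60,150],d[120,100],d[214,256],d[225:330:8,240],d[225:330:8,300])
for uv in [(150,60),(90,120),(400,120),(256,214),(240,240),(245,300)]:
    r=wray(cp,[uv])[0]; zc=r@Rq(cp['rotation'])[:,2]; P=cp['origin']+r*d[uv[1],uv[0]]/zc; print(uv,np.round(P,4))
p,d=capture("scene"); cv2.imwrite('pics/s3.png',cv2.resize(p[200:320,90:290],None,fx=4,fy=4,interpolation=cv2.INTER_CUBIC))
E
```

```text
[[255.25339363 224.43331282]
 [255.27233649 219.58454588]] [[255.01868012 229.50064585]
 [255.08357811 218.29916507]]
[[ 0.128 -0.    -0.992]
 [ 0.992  0.     0.128]
 [ 0.    -1.     0.   ]] [ 0.46197015 -0.35319774  0.20203152]
0.18505548 0.19473886 0.2026198 [0.21590759 0.16356175 0.15120864 0.08136316 0.07661015 0.07220768
 0.06776281 0.06555743 0.0662963  0.06524935 0.06678969 0.06802044
 0.06844571 0.06818593] [0.21511514 0.21809626 0.21941233 0.08084044 0.07547714 0.07148317
 0.         0.06544978 0.06513961 0.06555895 0.06649189 0.06730922
 0.06887861 0.06656113]
(150, 60) [ 0.4085 -0.4211 -0.001 ]
(90, 120) [ 4.415e-01 -4.755e-01  2.000e-04]
(400, 120) [ 4.722e-01 -2.484e-01 -1.000e-04]
(256, 214) [ 0.5257 -0.3612  0.0094]
(240, 240) [ 0.522  -0.3691  0.0603]
(245, 300) [ 0.5018 -0.3608  0.1443]
```

View pics/w3z.png

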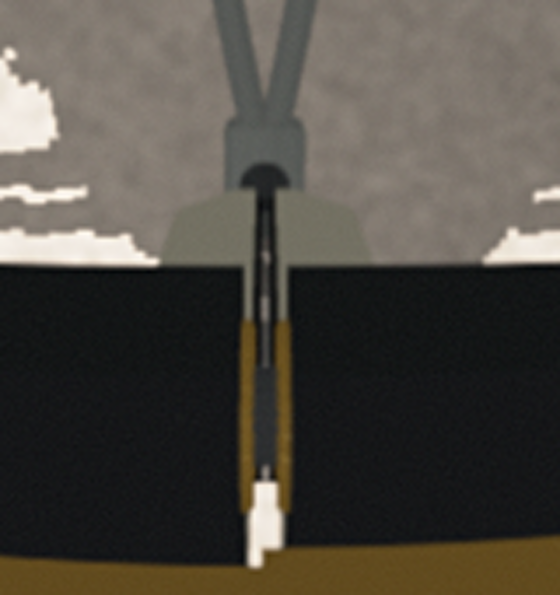

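View pics/s3.png

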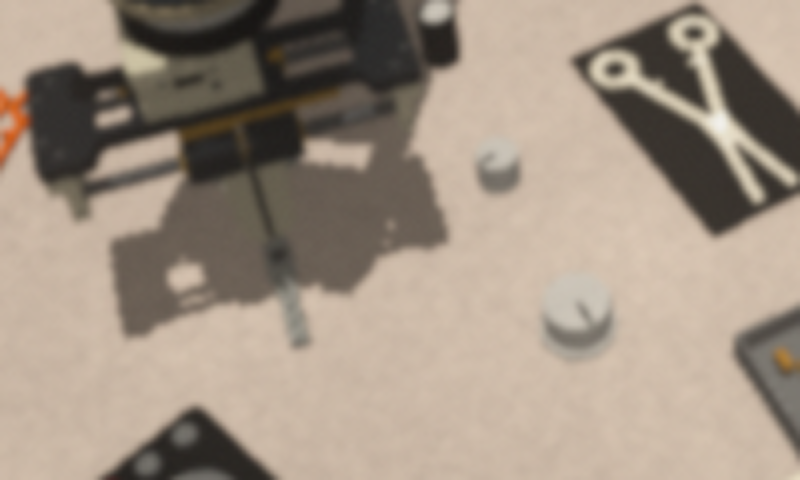

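```bash
python3 - <<'E'
from h import *
s=observe();cp=camera_params("wrist")
p,d=capture("wrist")
for uv in [(235,228),(240,228),(240,232),(240,236),(246,228),(246,226),(248,232),(264,228),(270,232),(275,240)]:
    r=wray(cp,[uv])[0]; zc=r@Rq(cp['rotation'])[:,2]; P=cp['origin']+r*d[uv[1],uv[0]]/zc; print(uv,np.round(P,4),p[uv[1],uv[0]])
print(nose_length, observe()['ft_force'],observe()['tool_pos'])
E
```

```text
(235, 228) [ 0.5217 -0.3728  0.0426] [105 116 121]
(240, 228) [ 0.5218 -0.3699  0.0431] [ 97 112 113]
(240, 232) [ 0.5218 -0.3696  0.0494] [ 98 112 114]
(240, 236) [ 0.5219 -0.3693  0.0549] [ 97 110 114]
(246, 228) [ 0.5222 -0.3665  0.0432] [ 97 111 115]
(246, 226) [ 0.5224 -0.3666  0.0393] [ 99 112 115]
(248, 232) [ 0.5223 -0.3652  0.0496] [ 99 112 117]
(264, 228) [ 0.5233 -0.3563  0.0438] [ 99 113 117]
(270, 232) [ 0.524  -0.3532  0.0492] [ 98 111 114]
(275, 240) [ 0.5236 -0.3511  0.0618] [ 99 112 115]
0.022 [-0.2772077  -0.21474954  0.11176099] [ 0.53185631 -0.36254843  0.02253817]
```

```bash
python3 - <<'E'
from h import *
cp=camera_params("scene"); s=observe()
p,d=capture("scene"); cv2.imwrite('pics/s3z.png',cv2.resize(p[225:295,125:195],None,fx=8,fy=8,interpolation=cv2.INTER_CUBIC))
P=s['tool_pos']
for z in (0,.01,.0225,.04,.06): print(z,proj(cp,[[P[0],P[1],z]])[0], (proj(cp,[[P[0],P[1],z]])[0]-[125,225])*8)
cw=camera_params('top'); 
E
```

```text
0 [160.58061861 265.96617978] [284.64494887 327.72943822]
0.01 [159.79225826 263.33877329] [278.33806606 306.71018634]
0.0225 [158.78922933 259.9959305 ] [270.31383462 279.96744401]
0.04 [157.35112043 255.20307575] [258.80896341 241.62460603]
0.06 [155.65720728 249.55768989] [245.25765825 196.46151914]
```

View pics/s3z.png

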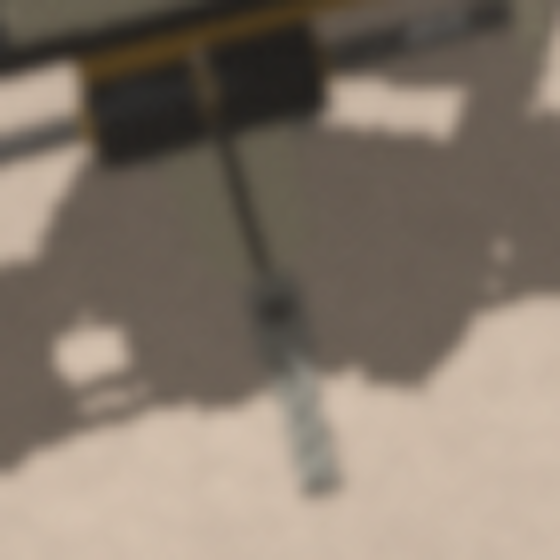

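```bash
python3 -m inch '0 0 0 0 45;0 0 0 0 45;0 0 0 0 45;0 0 0 0 45;0 0 0 0 45'; python3 - <<'E'
from h import *
cp=camera_params("wrist")
p,d=capture("wrist"); cv2.imwrite('pics/w4z.png',cv2.resize(p[170:330,150:360],None,fx=3.5,fy=3.5,interpolation=cv2.INTER_CUBIC)); np.savez('pics/w4.npz',p=p,d=d)
p,d=capture("scene"); cv2.imwrite('pics/s4z.png',cv2.resize(p[225:295,125:195],None,fx=8,fy=8,interpolation=cv2.INTER_CUBIC))
E
```

```text
time_s: 5.0
tool_pos: [0.5318, -0.3625, 0.0225]
orientation: [0.531, -0.531, -0.467, 0.467]
ft_force: [-0.8, 0.6, -0.7]
gripper_width: 0.467
```

View pics/w4z.png

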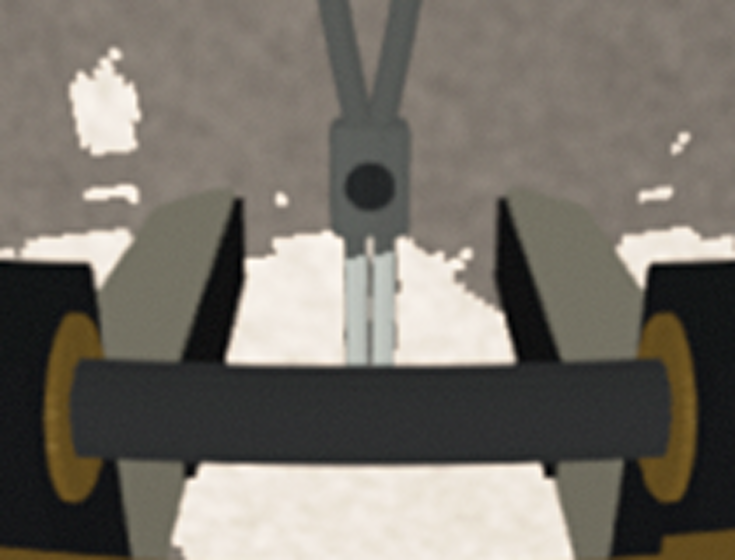

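View pics/s4z.png

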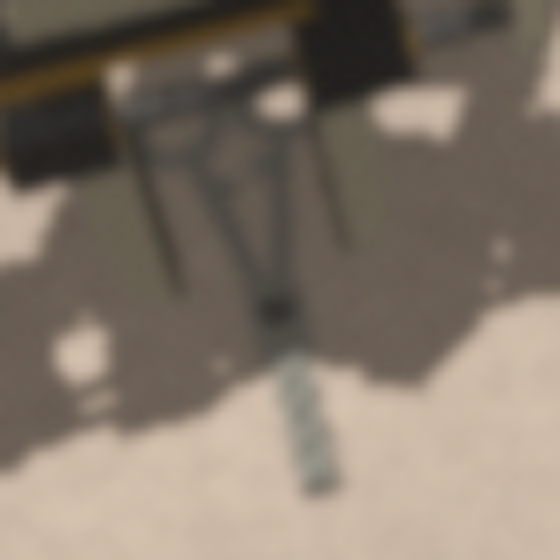

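```bash
python3 - <<'E'
from h import *
cp=camera_params("wrist")
for z in (0,.01,.02,.025,.03,.04):
    a,b=onz(cp,[(218.6,226.6),(292.3,226.6)],z,wray); print(z,np.round(a,4),np.round(b,4),np.linalg.norm(a-b))
d=np.load('pics/w4.npz')['d']
for uv in [(212,226),(205,228),(200,232),(217,235)]:
    r=wray(cp,[uv])[0]; zc=r@Rq(cp['rotation'])[:,2]; print(uv,np.round(cp['origin']+r*d[uv[1],uv[0]]/zc,4))
s=observe(); print(wproj(cp,[s['tool_pos']]))
E
```

```text
0 [ 0.5351 -0.3899  0.    ] [ 0.5419 -0.3365  0.    ] 0.05378489219311633
0.01 [ 0.5315 -0.388   0.01  ] [ 0.538  -0.3373  0.01  ] 0.05112268824994039
0.02 [ 0.5279 -0.3862  0.02  ] [ 0.534  -0.3382  0.02  ] 0.04846048430676453
0.025 [ 0.5261 -0.3853  0.025 ] [ 0.532  -0.3386  0.025 ] 0.047129382335176516
0.03 [ 0.5242 -0.3844  0.03  ] [ 0.5301 -0.339   0.03  ] 0.045798280363588614
0.04 [ 0.5206 -0.3826  0.04  ] [ 0.5261 -0.3398  0.04  ] 0.0431360764204127
(212, 226) [ 0.5195 -0.3862  0.0409]
(205, 228) [ 0.519  -0.3898  0.0443]
(200, 232) [ 0.5191 -0.3918  0.0496]
(217, 235) [ 0.5237 -0.3834  0.0452]
[[255.05067766 229.53327608]]
```

The fingers closed on air. Both cameras put the fingertips at about z≈0.03, although the stated nose length says they should be near 0. So I'll lower in small, checked steps with the fingers open, watching the force.

```bash
python3 -m inch '0 10 0 0 45;0 15 0 0 45;0 15 0 0 45'; python3 - <<'E'
from h import *
cp=camera_params("wrist"); print(observe()['ft_force'])
p,d=capture("wrist"); cv2.imwrite('pics/w5z.png',cv2.resize(p[170:330,150:360],None,fx=3.5,fy=3.5,interpolation=cv2.INTER_CUBIC)); np.savez('pics/w5.npz',p=p,d=d)
p,d=capture("scene"); cv2.imwrite('pics/s5z.png',cv2.resize(p[225:295,125:195],None,fx=8,fy=8,interpolation=cv2.INTER_CUBIC))
E
```

```text
time_s: 5.48
tool_pos: [0.5315, -0.3623, 0.0068]
orientation: [0.531, -0.53, -0.467, 0.467]
ft_force: [-0.2, 0.4, -0.3]
gripper_width: 0.487
[-0.22019554  0.44986849 -0.27589305]
```

View pics/w5z.png

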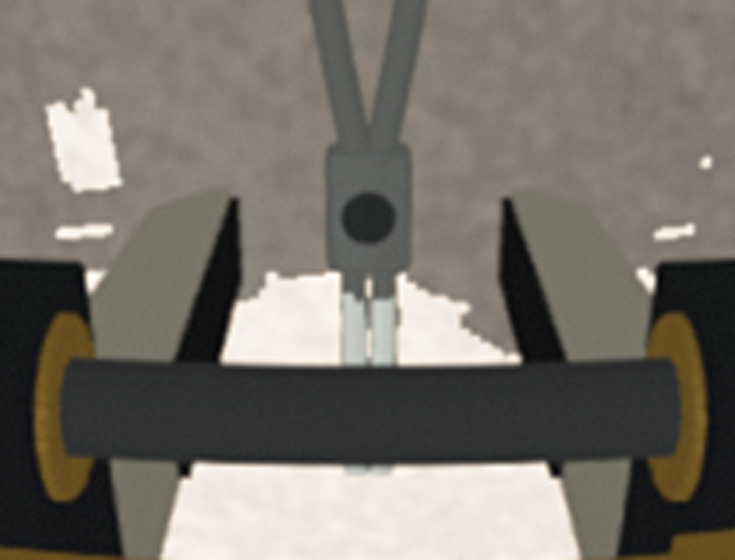

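View pics/s5z.png

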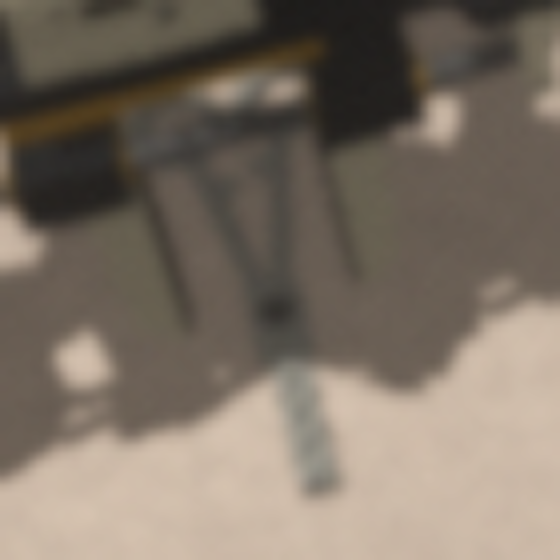

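```bash
python3 -m inch '0 6 0 0 45;0 9 0 0 45;0 9 0 0 45'; python3 -m inch '0 3 0 0 45;0 3 0 0 45'; python3 - <<'E'
from h import *
cp=camera_params("wrist"); print(observe()['ft_force'])
p,d=capture("scene"); cv2.imwrite('pics/s6z.png',cv2.resize(p[225:295,125:195],None,fx=8,fy=8,interpolation=cv2.INTER_CUBIC))
E
```

```text
time_s: 5.95
tool_pos: [0.5317, -0.3624, -0.0018]
orientation: [0.531, -0.531, -0.467, 0.467]
ft_force: [0.5, -0.0, -1.2]
gripper_width: 0.484
time_s: 6.2
tool_pos: [0.5318, -0.3625, -0.0047]
orientation: [0.531, -0.531, -0.467, 0.467]
ft_force: [0.9, 0.3, 0.4]
gripper_width: 0.483
[0.89823998 0.28432233 0.42881315]
```

View pics/s6z.png

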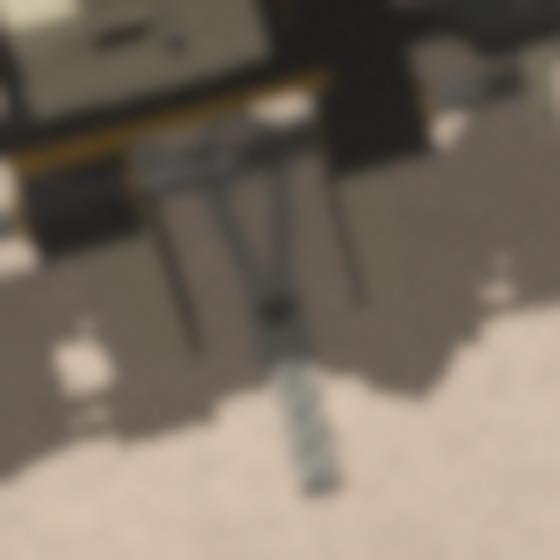

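```bash
python3 -m inch '0 2 0 0 45;0 2 0 0 45';python3 -m inch '0 2 0 0 45;0 2 0 0 45'
```

```text
time_s: 6.5
tool_pos: [0.5318, -0.3625, -0.0066]
orientation: [0.531, -0.531, -0.467, 0.467]
ft_force: [0.5, -0.3, -0.4]
gripper_width: 0.485
time_s: 6.75
tool_pos: [0.5318, -0.3625, -0.0087]
orientation: [0.531, -0.531, -0.467, 0.467]
ft_force: [0.0, 0.9, 0.5]
gripper_width: 0.484
```

```bash
python3 -m inch '0 1 0 0 30;0 1 0 0 10;0 1 0 0 0;0 1 0 0 0;0 1 0 0 0';python3 -m inch '0 0 0 0 0;0 0 0 0 0;0 0 0 0 0'; python3 - <<'E'
from h import *
p,d=capture("wrist"); cv2.imwrite('pics/w7.png',p)
E
```

```text
time_s: 7.38
tool_pos: [0.5319, -0.3626, -0.0094]
orientation: [-0.531, 0.531, 0.467, -0.467]
ft_force: [-0.2, -0.7, -0.8]
gripper_width: 0.165
time_s: 7.75
tool_pos: [0.5319, -0.3626, -0.0094]
orientation: [-0.531, 0.531, 0.467, -0.467]
ft_force: [-0.3, -0.2, 1.2]
gripper_width: 0.166
```

View pics/w7.png

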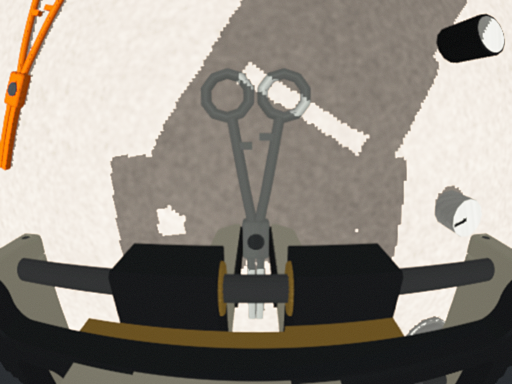

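Gripped at 15.4 mm (box 16 mm). I'll lift and carry it toward pad_shut.

```bash
python3 -m inch '0 -30 0 0 0;0 -70 0 0 0;0 -110 0 0 0;0 -110 0 0 0'; python3 - <<'E'
from h import *
go(0.61,0.06,0.10,1.571-.126)
p,d=capture("wrist"); cv2.imwrite('pics/w8.png',p)
E
```

```text
time_s: 8.3
tool_pos: [0.5331, -0.3636, 0.1037]
orientation: [-0.529, 0.533, 0.467, -0.467]
ft_force: [-0.6, -0.8, -1.1]
gripper_width: 0.168
row [429.9   2.6 -22.2] roll -0.002 (or +-pi) q6 -2.11 cur yaw 1.443 pos [ 0.5331 -0.3636  0.1037]
```

View pics/w8.png

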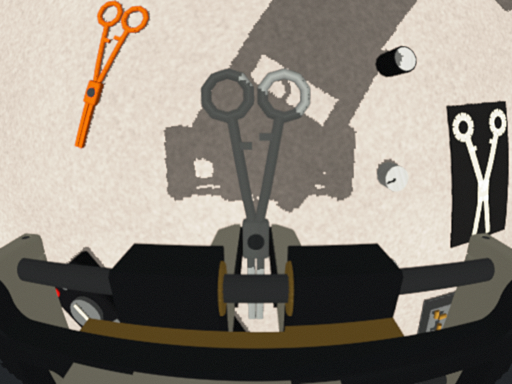

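The clamp is held and lifted, with the pivot still at (256,241).

```bash
python3 -m inch '58 1 -3 0 0;116 1 -6 0 0;174 2 -9 0 0;232 2 -12 0 0;290 2 -15 0 0';python3 -m inch '58 0 -3 0 0;116 0 -6 0 0;140 0 -7 0 0;140 0 -7 0 0;140 0 -7 0 0'; cat > look.py <<'E'
from h import *
import sys
n=sys.argv[1]; cp=camera_params("wrist"); p,d=capture("wrist"); cv2.imwrite(f'pics/{n}.png',p); np.savez(f'pics/{n}.npz',p=p,d=d,**cp); print(observe()['tool_pos'])
E
python3 look.py w9
```

```text
time_s: 8.98
tool_pos: [0.583, -0.0748, 0.097]
orientation: [0.532, -0.53, -0.467, 0.468]
ft_force: [0.9, 0.2, 0.3]
gripper_width: 0.167
time_s: 9.6
tool_pos: [0.6079, 0.0603, 0.0976]
orientation: [0.531, -0.531, -0.466, 0.467]
ft_force: [-0.2, -1.2, -0.2]
gripper_width: 0.17
[0.60802371 0.05999519 0.09786377]
```

View pics/w9.png

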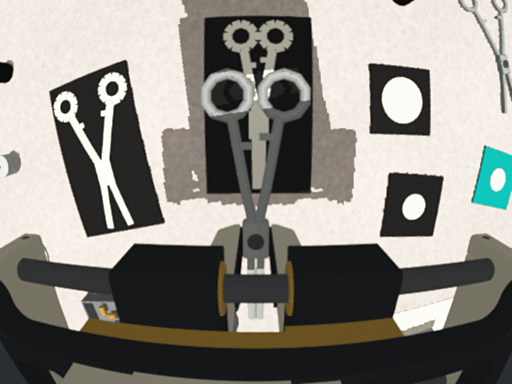

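All four pads are in view: pad_open at about (107,150), pad_shut (258,105), pad_large (400,100), pad_small (412,205). The held rings cover only part of pad_shut.

```bash
cat > pads.py <<'E'
from h import *
import sys
z=np.load(sys.argv[1]); cp={k:z[k] for k in('fx','fy','cx','cy','origin','rotation')}
g=cv2.cvtColor(z['p'],cv2.COLOR_BGR2GRAY)
def pad(nm,c0,c1,r0,r1,th=55):
    m=np.zeros_like(g); m[r0:r1,c0:c1]=(g[r0:r1,c0:c1]<th)*255
    m=cv2.morphologyEx(m,cv2.MORPH_OPEN,np.ones((3,3)))
    c=np.vstack([k for k in cv2.findContours(m,cv2.RETR_EXTERNAL,cv2.CHAIN_APPROX_NONE)[0] if cv2.contourArea(k)>40])
    w=onz(cp,c[:,0,:],.004,wray)[:,:2]*1000; r=cv2.minAreaRect(w.astype(np.float32)); print(nm,[np.round(v,1) for v in r])
def disc(nm,c0,c1,r0,r1,th=150):
    m=np.zeros_like(g); m[r0:r1,c0:c1]=(g[r0:r1,c0:c1]>th)*255
    c=max(cv2.findContours(m,cv2.RETR_EXTERNAL,cv2.CHAIN_APPROX_NONE)[0],key=cv2.contourArea)
    w=onz(cp,c[:,0,:],.004,wray)[:,:2]*1000; r=cv2.fitEllipse(w.astype(np.float32)); print(nm,[np.round(v,1) for v in r])
E
python3 - pics/w9.npz <<'E'
exec(open('pads.py').read())
pad("open",45,170,50,240); pad("shut",200,316,5,197); pad("large",365,435,60,138); pad("small",375,450,168,240)
disc("Ld",378,428,72,128); disc("Sd",395,430,188,224)
for uv in [(262,192-1)]: pass
cv2.imwrite('pics/w9z.png',cv2.resize(z['p'][10:200,190:330],None,fx=4,fy=4,interpolation=cv2.INTER_CUBIC)[:600])
cv2.imwrite('pics/w9z2.png',cv2.resize(z['p'][50:240,40:180],None,fx=3,fy=3,interpolation=cv2.INTER_CUBIC))
E
```

```text
open [array([545.9, -89.9]), array([166.6,  98.2]), np.float64(4.1)]
shut [array([523.8,  73.6]), array([ 98.4, 167.7]), np.float64(83.0)]
large [array([531.6, 214.3]), array([68.5, 67.2]), np.float64(84.7)]
small [array([642.2, 223.8]), array([68.6, 67.3]), np.float64(80.3)]
Ld [array([531.7, 215.8]), array([45.8, 46.2]), np.float64(91.0)]
Sd [array([643.4, 225.3]), array([27.9, 28.1]), np.float64(100.7)]
```

View pics/w9z2.png

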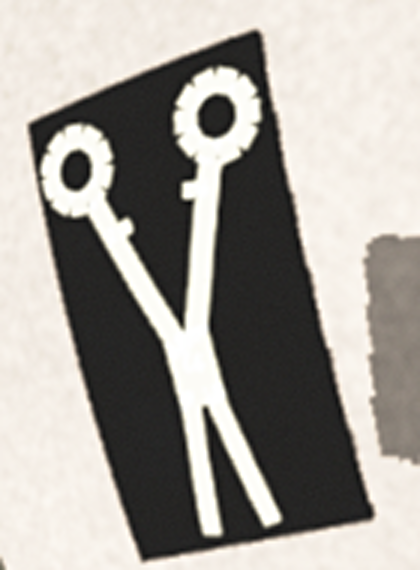

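```bash
python3 - <<'E'
from h import *
z=np.load('pics/w9.npz'); cp={k:z[k] for k in('fx','fy','cx','cy','origin','rotation')}
s=observe(); t=s['tool_pos']; M=Rq(s['orientation'])
# ring centres by hand from zoom
g=z['p']
cv2.imwrite('pics/w9zz.png',cv2.resize(g[60:270,190:330],None,fx=2.8,fy=2.8,interpolation=cv2.INTER_CUBIC))
b=t[2]+.0094
piv=onz(cp,[(256,241.5)],b+.01,wray)[0]; r1=onz(cp,[(227.5,96)],b+.005,wray)[0]; r2=onz(cp,[(284.5,96)],b+.005,wray)[0]
m=(r1+r2)/2; print(t,piv-t,np.round([r1,r2,m],4), np.arctan2(*(piv-m)[[1,0]]), np.linalg.norm(r1-r2),np.linalg.norm((piv-m)[:2]),"yaw",np.arctan2(M[1,0],M[0,0])-np.pi/2)
E
```

```text
[0.60802371 0.05999519 0.09786377] [-0.00019739  0.00091086  0.0194    ] [[0.5236 0.056  0.1123]
 [0.5276 0.087  0.1123]
 [0.5256 0.0715 0.1123]] -0.12781979908574606 0.03122069969703926 0.08286942339847424 yaw -0.1287927863801519
```

View pics/w9zz.png

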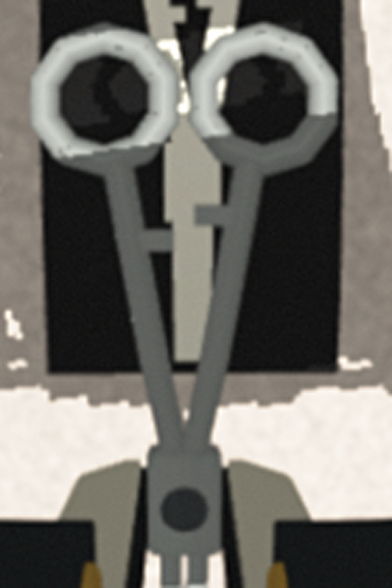

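```bash
python3 -c "
from h import *
go(0.5428,0.0709,0.02,1.447)"
```

```text
row [ 2.5 77.9 66. ] roll -0.005 (or +-pi) q6 -1.42 cur yaw 1.442 pos [0.608  0.06   0.0979]
```

```bash
python3 -m inch '1 20 33 -0.005 0;2.5 50 66 -0.005 0;2.5 78 66 -0.005 0;2.5 78 66 -0.005 0'; python3 look.py w10; python3 -c "
from h import *
go(0.5428,0.0709,-0.005,1.447)
cp=camera_params('wrist'); t=observe()['tool_pos']; print(wproj(cp,[t+[0.0,0.0005,.0194]]))"
```

```text
time_s: 10.15
tool_pos: [0.5421, 0.071, 0.0192]
orientation: [0.531, -0.529, -0.467, 0.469]
ft_force: [0.8, 0.3, 0.2]
gripper_width: 0.165
[0.54327151 0.07116333 0.02050853]
row [-0.3 25.5  0.4] roll -0.000 (or +-pi) q6 -1.40 cur yaw 1.447 pos [0.5433 0.0712 0.0205]
[[255.81310277 241.46681514]]
```

View pics/w10.png

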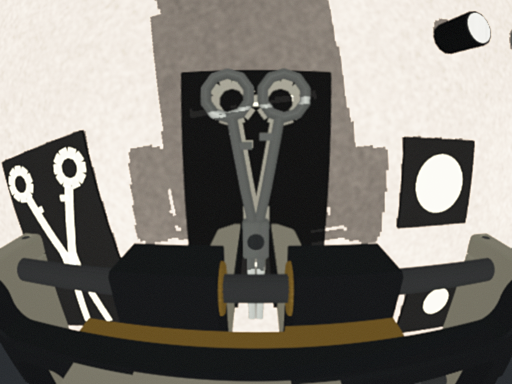

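The clamp hovers over its outline and lines up with it. I'll lower it, with a force check.

```bash
python3 -m inch '-0.3 12 0.4 0 0;-0.3 22 0.4 0 0;-0.3 25 0.4 0 0;-0.3 25 0.4 0 0'; python3 look.py w11
```

```text
time_s: 10.7
tool_pos: [0.5429, 0.0718, -0.0046]
orientation: [0.53, -0.53, -0.468, 0.468]
ft_force: [-0.6, -0.3, -1.5]
gripper_width: 0.17
[ 0.54303621  0.07180156 -0.00436394]
```

View pics/w11.png

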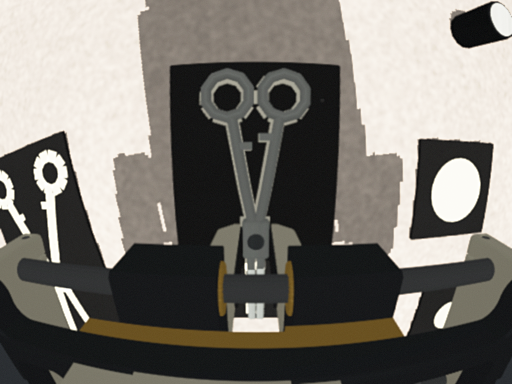

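Excellent overlap. I'll release and raise.

```bash
python3 -m inch '0 0.7 0 0 0;0 0.7 0 0 20;0 0.7 0 0 30;0 0.7 0 0 35;0 0.7 0 0 35'; python3 -m inch '0 -20 0 0 35;0 -50 0 0 40; 0 -90 0 0 45;0 -110 0 0 45'; python3 look.py w12
```

```text
time_s: 11.38
tool_pos: [0.5429, 0.0718, -0.0051]
orientation: [-0.53, 0.53, 0.468, -0.468]
ft_force: [-0.2, 0.2, 1.0]
gripper_width: 0.374
time_s: 11.88
tool_pos: [0.5435, 0.0718, 0.1068]
orientation: [-0.529, 0.53, 0.469, -0.468]
ft_force: [-1.3, -0.2, -0.2]
gripper_width: 0.484
[0.54443159 0.07188271 0.10858499]
```

View pics/w12.png

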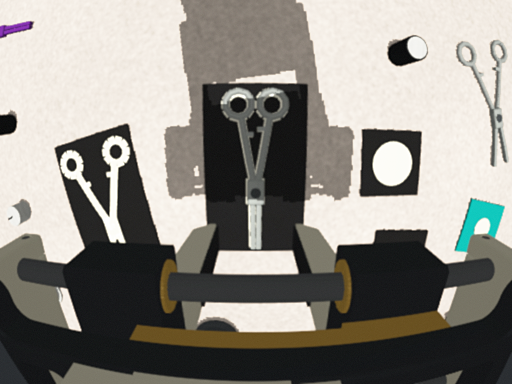

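Clamp_shut covers its outline. Next is clamp_open.

```bash
python3 -c "
from h import *
go(0.575,0.37,0.13,1.726)"
```

```text
row [299.6 -21.2   6.1] roll -0.278 (or +-pi) q6 -1.40 cur yaw 1.448 pos [0.5444 0.0719 0.1086]
```

```bash
python3 -m inch '60 -5 1 -0.14 45;120 -10 2 -0.278 45;180 -14 4 -0.278 45;240 -18 5 -0.278 45;299 -21 6 -0.278 45';python3 -m inch '0 0 0 0 45;0 0 0 0 45'; python3 look.py w13
```

```text
time_s: 12.55
tool_pos: [0.5734, 0.3712, 0.1252]
orientation: [0.46, -0.46, -0.537, 0.537]
ft_force: [0.6, 0.1, 0.5]
gripper_width: 0.483
time_s: 12.8
tool_pos: [0.5731, 0.3687, 0.1248]
orientation: [0.46, -0.46, -0.537, 0.538]
ft_force: [1.2, 0.3, 0.1]
gripper_width: 0.485
[0.57338198 0.36810788 0.1251314 ]
```

View pics/w13.png

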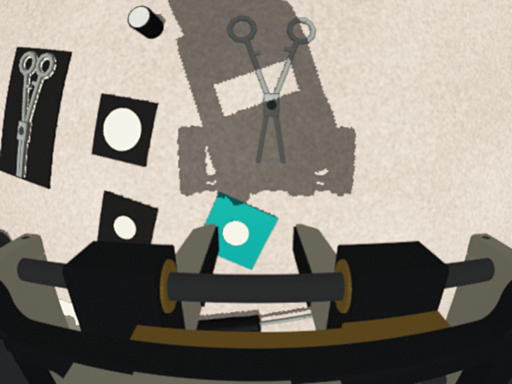

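```bash
python3 - <<'E'
from h import *
z=np.load('pics/w13.npz'); cp={k:z[k] for k in('fx','fy','cx','cy','origin','rotation')}
piv,=onz(cp,[(271.5,104)],.01,wray); t=onz(cp,[(260.5,161.5),(281.5,161)],.005,wray); r=onz(cp,[(242,28.5),(302,30)],.005,wray)
tm=t.mean(0); rm=r.mean(0); print(piv,t,r,np.linalg.norm(t[0]-t[1]),np.linalg.norm(r[0]-r[1]),np.linalg.norm(tm-piv),np.linalg.norm(rm-piv))
f=lambda a,b:np.arctan2(*(b-a)[[1,0]]); print(f(piv,tm),f(rm,piv),f(rm,tm)); a=f(rm,tm)
go(piv[0]-.0005,piv[1],.05,np.pi/2+a)
cv2.imwrite('pics/w13z.png',cv2.resize(z['p'][5:180,220:330],None,fx=4,fy=4,interpolation=cv2.INTER_CUBIC)[:600])
E
```

```text
[0.48690482 0.37103765 0.01      ] [[0.54588877 0.36959716 0.005     ]
 [0.54198083 0.39062342 0.005     ]] [[0.41317312 0.32997226 0.005     ]
 [0.40420096 0.3897139  0.005     ]] 0.021386339510973854 0.06041161385997016 0.057963195148359896 0.07917284228583625
0.1577633278208306 0.14215515844056253 0.1487456164705702
row [16.3 75.2 85.4] roll 0.006 (or +-pi) q6 -1.22 cur yaw 1.725 pos [0.5734 0.3681 0.1251]
```

View pics/w13z.png

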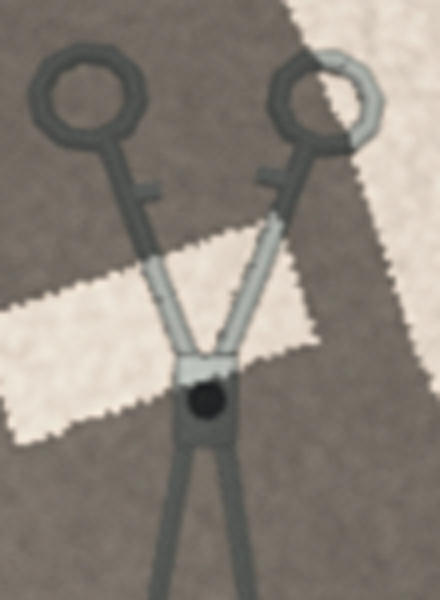

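```bash
python3 -m inch '8 40 43 0.003 45;16 80 85 0.006 45;16 80 85 0.006 45;16 80 85 0.006 45'; python3 look.py w14; python3 -c "
from h import *
go(0.4864,0.3710,-0.0092,1.7205)"
```

```text
time_s: 13.35
tool_pos: [0.4884, 0.3715, 0.0467]
orientation: [-0.461, 0.462, 0.536, -0.535]
ft_force: [1.3, 0.6, -0.4]
gripper_width: 0.477
[0.48879441 0.37169862 0.04702256]
row [-0.4 56.2  2.6] roll -0.002 (or +-pi) q6 -1.14 cur yaw 1.719 pos [0.4888 0.3717 0.047 ]
```

View pics/w14.png

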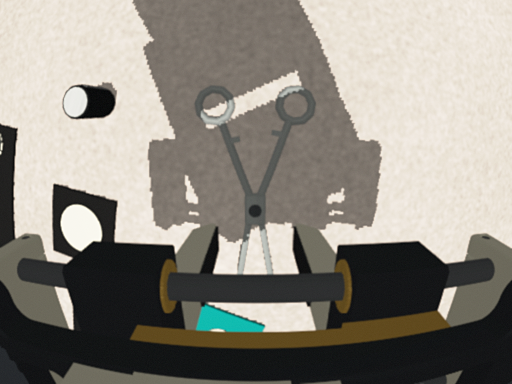

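```bash
python3 -m inch '0 25 1 0 45;-0.4 46 2.6 0 45;-0.4 56 2.6 0 45;-0.4 56 2.6 0 45;-0.4 56 2.6 0 20';python3 -m inch '0 0 0 0 0;0 0 0 0 0;0 0 0 0 0;0 0 0 0 0'
```

```text
time_s: 14.02
tool_pos: [0.4854, 0.3714, -0.0092]
orientation: [-0.461, 0.462, 0.536, -0.535]
ft_force: [-0.2, 0.3, 0.0]
gripper_width: 0.419
time_s: 14.52
tool_pos: [0.4848, 0.3713, -0.0098]
orientation: [-0.461, 0.461, 0.536, -0.536]
ft_force: [-1.9, -0.7, 3.2]
gripper_width: 0.164
```

```bash
python3 -m inch '0 -30 0 0 0;0 -70 0 0 0;0 -110 0 0 0;0 -110 0 0 0'; python3 -c "
from h import *
go(0.64,-0.09,0.10,1.643)"
```

```text
time_s: 15.02
tool_pos: [0.4859, 0.372, 0.1027]
orientation: [-0.461, 0.462, 0.538, -0.534]
ft_force: [-0.4, 1.3, -1.3]
gripper_width: 0.166
row [-479.8    2.   -83.7] roll 0.077 (or +-pi) q6 -1.14 cur yaw 1.720 pos [0.4859 0.372  0.1027]
```

```bash
python3 -m inch '-58 0 -10 0.04 0;-116 0 -20 0.077 0;-174 0 -30 0.077 0;-232 0 -40 0.077 0;-290 0 -50 0.077 0'; python3 -c "
from h import *
go(0.64,-0.09,0.10,1.643)"
```

```text
time_s: 15.65
tool_pos: [0.5769, 0.0899, 0.0986]
orientation: [0.482, -0.481, -0.517, 0.518]
ft_force: [-0.0, 0.4, -0.9]
gripper_width: 0.167
row [-184.    -1.5  -49.9] roll 0.000 (or +-pi) q6 -1.57 cur yaw 1.643 pos [0.5769 0.0899 0.0986]
```

```bash
python3 -m inch '-58 0 -16 0 0;-116 0 -32 0 0;-175 0 -48 0 0;-180 0 -48 0 0;-180 0 -48 0 0'; python3 look.py w15
```

```text
time_s: 16.27
tool_pos: [0.6372, -0.084, 0.0986]
orientation: [0.482, -0.481, -0.517, 0.518]
ft_force: [-1.0, 0.3, -0.1]
gripper_width: 0.165
[ 0.63731101 -0.08325274  0.09893051]
```

View pics/w15.png

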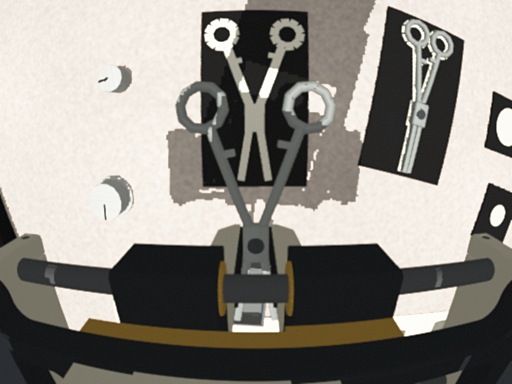

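```bash
python3 - pics/w15.npz <<'E'
exec(open('pads.py').read())
pad("open",198,312,5,192,50);pad("open2",198,312,5,192,42)
b=.0989+.0098
piv=onz(cp,[(256,245.5)],b+.01,wray)[0]; r=onz(cp,[(204,107),(308.5,107.5)],b+.005,wray); m=r.mean(0)
s=observe(); t=s['tool_pos'];M=Rq(s['orientation'])
print(t,piv-t,np.arctan2(*(piv-m)[[1,0]]),np.arctan2(M[1,0],M[0,0])-np.pi/2,np.linalg.norm(r[0]-r[1]),np.linalg.norm((piv-m)[:2]))
# silhouette features: ring centres & tips
ring=onz(cp,[(222,34.5),(288.5,34)],.004,wray); tips=onz(cp,[(242,181),(267,179.5)],.004,wray)
print(ring,tips,ring.mean(0),tips.mean(0),np.linalg.norm(ring[0]-ring[1]),np.linalg.norm(tips[0]-tips[1]))
cv2.imwrite('pics/w15z.png',cv2.resize(z['p'][5:195,190:320],None,fx=3.1,fy=3.1,interpolation=cv2.INTER_CUBIC)[:600])
cv2.imwrite('pics/w15y.png',cv2.resize(z['p'][70:270,170:340],None,fx=3,fy=3,interpolation=cv2.INTER_CUBIC)[:600])
E
```

```text
open [array([545.8, -91.5]), array([167.2,  98.1]), np.float64(4.1)]
open2 [array([546. , -91.6]), array([166.8,  97.7]), np.float64(4.1)]
[ 0.63731101 -0.08325274  0.09893051] [ 0.00213648 -0.00010832  0.01976949] 0.0698945521260051 0.0726047737748774 0.05759992601061075 0.07929358042558583
[[ 0.48907361 -0.12523786  0.004     ]
 [ 0.4842202  -0.06434475  0.004     ]] [[ 0.62618168 -0.09733238  0.004     ]
 [ 0.62305954 -0.07393405  0.004     ]] [ 0.4866469  -0.09479131  0.004     ] [ 0.62462061 -0.08563321  0.004     ] 0.06108622356574012 0.023605706551341973
```

View pics/w15z.png

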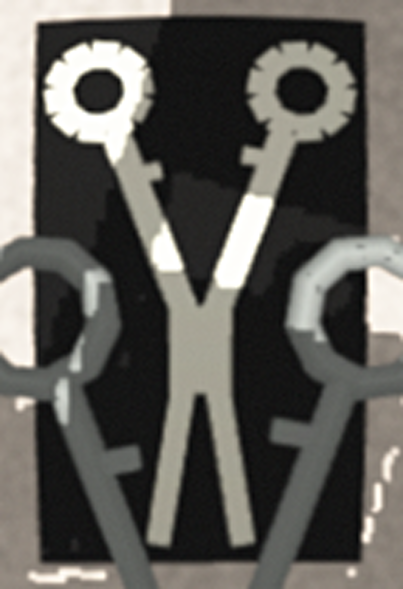

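View pics/w15y.png

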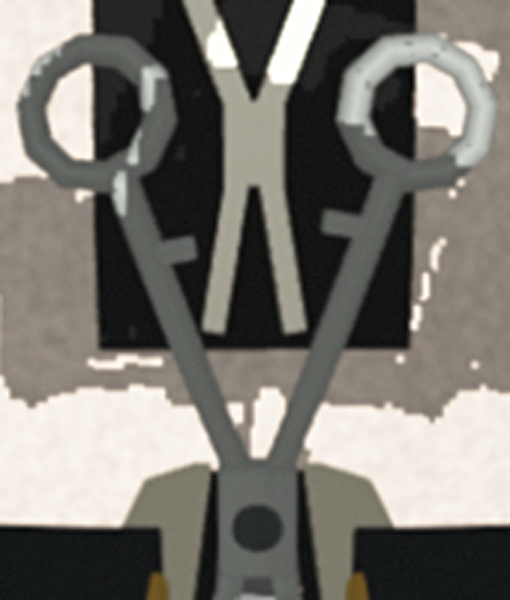

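```bash
python3 -c "
from h import *
go(0.5637,-0.0898,0.02,1.643)"
```

```text
row [-1.2 79.  73.8] roll 0.000 (or +-pi) q6 -1.85 cur yaw 1.643 pos [ 0.6373 -0.0833  0.0989]
```

```bash
python3 -m inch '-1 20 37 0 0;-1 50 74 0 0;-1 79 74 0 0;-1 79 74 0 0;-1 79 74 0 0'; python3 look.py w16; python3 -c "
from h import *
go(0.5637,-0.0898,-0.0056,1.643)"
```

```text
time_s: 16.95
tool_pos: [0.5651, -0.0899, 0.0218]
orientation: [-0.481, 0.482, 0.518, -0.518]
ft_force: [-0.2, 0.6, -0.6]
gripper_width: 0.168
[ 0.56524026 -0.09016046  0.02203122]
row [ 0.5 27.6  1.6] roll 0.001 (or +-pi) q6 -1.88 cur yaw 1.644 pos [ 0.5652 -0.0902  0.022 ]
```

View pics/w16.png

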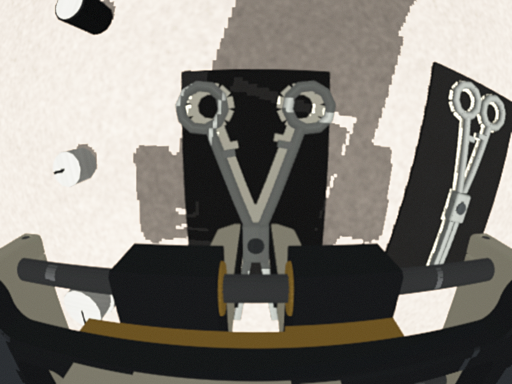

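```bash
python3 -m inch '0.5 12 1.6 0 0;0.5 22 1.6 0 0;0.5 26.5 1.6 0 0;0.5 26.5 1.6 0 0'; python3 look.py w17
```

```text
time_s: 17.5
tool_pos: [0.5626, -0.0902, -0.0059]
orientation: [0.482, -0.482, -0.518, 0.518]
ft_force: [-1.0, 0.3, -0.2]
gripper_width: 0.168
[ 0.56262298 -0.090239   -0.00589012]
```

View pics/w17.png

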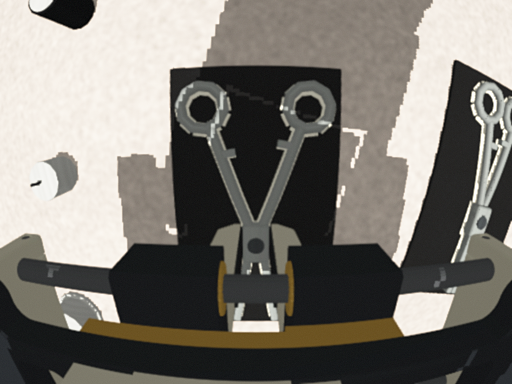

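Well overlapped, about 1 mm short along +x. I'll nudge that and release.

```bash
python3 -m inch '0 0 -1 0 0;0 0 -1 0 20;0 0 -1 0 30;0 0 -1 0 35;0 0 -1 0 35'; python3 -m inch '0 -20 0 0 35;0 -50 0 0 50; 0 -90 0 0 60;0 -120 0 0 60;0 -120 0 0 60'; python3 look.py w18
```

```text
time_s: 18.18
tool_pos: [0.5636, -0.0902, -0.0057]
orientation: [-0.482, 0.482, 0.518, -0.518]
ft_force: [-0.4, -0.6, 0.1]
gripper_width: 0.375
time_s: 18.8
tool_pos: [0.565, -0.0905, 0.1177]
orientation: [-0.48, 0.483, 0.519, -0.517]
ft_force: [0.0, -0.1, 0.1]
gripper_width: 0.642
[ 0.56408639 -0.09024584  0.11580811]
```

View pics/w18.png

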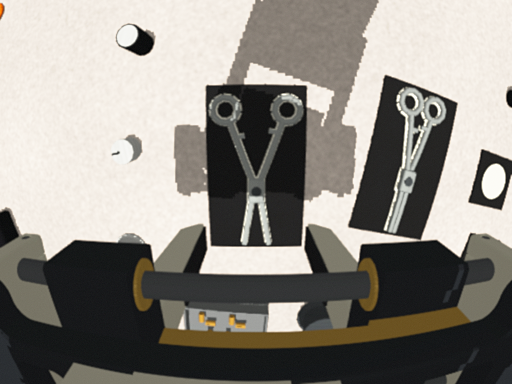

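```bash
python3 -c "
from h import *
go(0.73,-0.232,0.13,1.6)"
```

```text
row [-153.4  -13.7 -155.3] roll 0.043 (or +-pi) q6 -1.88 cur yaw 1.643 pos [ 0.5641 -0.0902  0.1158]
```

```bash
python3 -m inch '-40 -4 -40 0.043 60;-80 -8 -80 0.043 60;-120 -11 -121 0.043 60;-153 -14 -155 0.043 60;-153 -14 -155 0.043 60';python3 -m inch '0 0 0 0 60'; python3 look.py w19
```

```text
time_s: 19.48
tool_pos: [0.7298, -0.2334, 0.1259]
orientation: [0.494, -0.493, -0.507, 0.507]
ft_force: [-0.7, 0.3, -0.2]
gripper_width: 0.649
time_s: 19.6
tool_pos: [0.7284, -0.2309, 0.1268]
orientation: [0.493, -0.492, -0.507, 0.508]
ft_force: [-0.0, 0.3, 0.1]
gripper_width: 0.642
[ 0.72836316 -0.23067186  0.1274455 ]
```

View pics/w19.png

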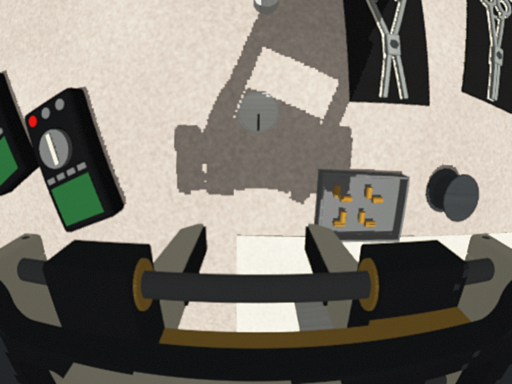

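```bash
python3 - <<'E'
from h import *
z=np.load('pics/w19.npz'); p=z['p']
cv2.imwrite('pics/w19z.png',cv2.resize(p[80:150,220:300],None,fx=8,fy=8,interpolation=cv2.INTER_CUBIC))
E
```

```text
(no output)
```

View pics/w19z.png

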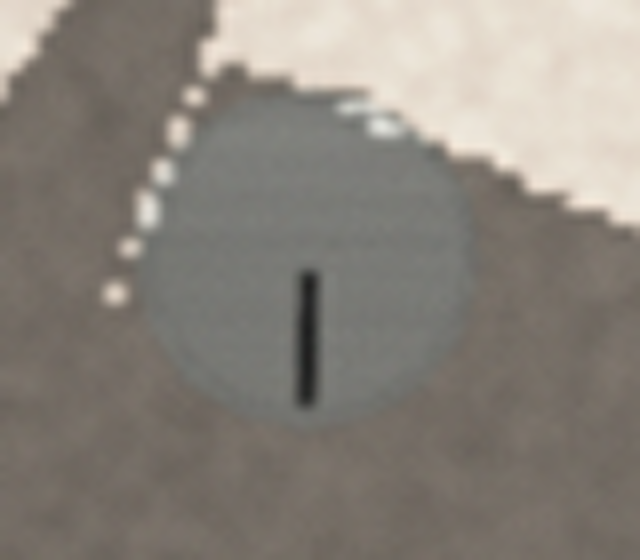

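```bash
cat > knob.py <<'E'
from h import *
def knob(f,c0,c1,r0,r1,h):
    z=np.load(f); cp={k:z[k] for k in('fx','fy','cx','cy','origin','rotation')}; d=z['d']
    v,u=np.mgrid[r0:r1,c0:c1]; uv=np.c_[u.ravel(),v.ravel()]
    r=wray(cp,uv); zc=r@Rq(cp['rotation'])[:,2]; P=cp['origin']+r*(d[r0:r1,c0:c1].ravel()/zc)[:,None]
    k=(P[:,2]>h-.005)&(P[:,2]<h+.006); Q=P[k]
    m=k.reshape(v.shape).astype(np.uint8)*255
    c=max(cv2.findContours(m,cv2.RETR_EXTERNAL,cv2.CHAIN_APPROX_NONE)[0],key=cv2.contourArea)[:,0,:]+[c0,r0]
    w=onz(cp,c,h,wray)[:,:2]*1000; e=cv2.fitEllipse(w.astype(np.float32)); mc=cv2.minEnclosingCircle(w.astype(np.float32))
    print("mean top",np.round(Q.mean(0),4),len(Q),"ellipse",[np.round(a,1) for a in e],"enclosing",np.round(mc[0],1),mc[1])
    return e
E
python3 - <<'E'
from knob import *
knob('pics/w19.npz',220,300,80,150,.026)
E
```

```text
mean top [ 0.6511 -0.2306  0.0253] 1241 ellipse [array([ 651.1, -230.6]), array([36.4, 36.8]), np.float64(111.5)] enclosing [ 651.2 -230.5] 18.998281478881836
```

```bash
python3 -c "
from h import *
go(0.651,-0.2305,0.05,1.6)"
```

```text
row [ 2.4 77.6 77.2] roll 0.000 (or +-pi) q6 -1.97 cur yaw 1.600 pos [ 0.7284 -0.2307  0.1274]
```

```bash
python3 -m inch '1 25 39 0 62;2 55 77 0 62;2 78 77 0 62;2 78 77 0 62;2 78 77 0 62'; python3 look.py w20; python3 -c "
from h import *
go(0.651,-0.2305,0.0,1.6)"
```

```text
time_s: 20.27
tool_pos: [0.6529, -0.2316, 0.0517]
orientation: [-0.492, 0.493, 0.508, -0.507]
ft_force: [-0.0, 0.5, 1.1]
gripper_width: 0.664
[ 0.65306497 -0.23172712  0.05177724]
row [ 1.3 51.8  2.1] roll 0.001 (or +-pi) q6 -2.01 cur yaw 1.601 pos [ 0.6531 -0.2317  0.0518]
```

View pics/w20.png

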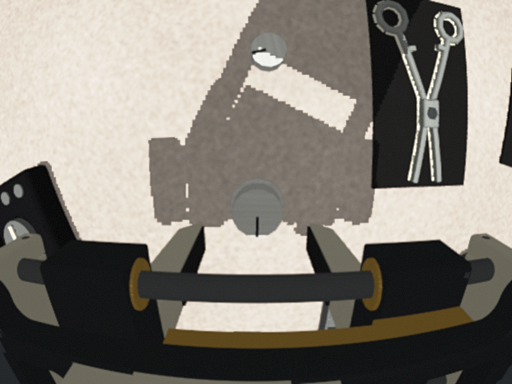

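```bash
python3 - <<'E'
from knob import *
knob('pics/w20.npz',225,290,170,245,.026)
knob('pics/w20.npz',240,295,20,80,.024)
E
python3 -m inch '1 20 2 0 62;1 40 2 0 62;1 51 2 0 62;1 51 2 0 62;1 51 2 0 40'; python3 -m inch '0 0 0 0 20;0 0 0 0 10;0 0 0 0 10;0 0 0 0 10'
```

```text
mean top [ 0.65   -0.2303  0.0253] 1945 ellipse [array([ 650.1, -230.3]), array([36.5, 36.7]), np.float64(114.2)] enclosing [ 650.1 -230.4] 18.964813232421875
mean top [ 0.5331 -0.2263  0.0233] 1015 ellipse [array([ 533.2, -226.3]), array([24.9, 25.1]), np.float64(74.3)] enclosing [ 533.1 -226. ] 13.037528038024902
time_s: 20.95
tool_pos: [0.6506, -0.231, -0.0003]
orientation: [-0.492, 0.493, 0.507, -0.507]
ft_force: [1.0, -0.3, 0.1]
gripper_width: 0.603
time_s: 21.45
tool_pos: [0.6505, -0.231, -0.0002]
orientation: [-0.492, 0.493, 0.507, -0.507]
ft_force: [-0.8, -0.2, 4.7]
gripper_width: 0.401
```

```bash
python3 -m inch '0 -30 0 0 10;0 -70 0 0 10;0 -110 0 0 10;0 -110 0 0 10'; python3 -c "
from h import *
go(0.61,0.215,0.10,1.6)"
```

```text
time_s: 21.95
tool_pos: [0.6517, -0.2315, 0.1126]
orientation: [-0.491, 0.494, 0.508, -0.507]
ft_force: [0.1, -0.6, -0.1]
gripper_width: 0.397
row [447.6  11.4  28.7] roll 0.000 (or +-pi) q6 -2.01 cur yaw 1.600 pos [ 0.6517 -0.2315  0.1126]
```

```bash
python3 -m inch '60 2 4 0 10;120 3 8 0 10;180 5 12 0 10;240 6 16 0 10;300 8 20 0 10';python3 -m inch '60 1 3 0 10;120 2 7 0 10;148 3 9 0 10;148 3 9 0 10;148 3 9 0 10'; python3 look.py w21
```

```text
time_s: 22.58
tool_pos: [0.6204, 0.0702, 0.1001]
orientation: [0.493, -0.492, -0.507, 0.508]
ft_force: [0.7, -0.2, -0.7]
gripper_width: 0.402
time_s: 23.2
tool_pos: [0.6079, 0.2152, 0.0975]
orientation: [0.493, -0.493, -0.507, 0.508]
ft_force: [0.3, -0.3, -0.9]
gripper_width: 0.4
[0.60809798 0.21487869 0.0977544 ]
```

View pics/w21.png

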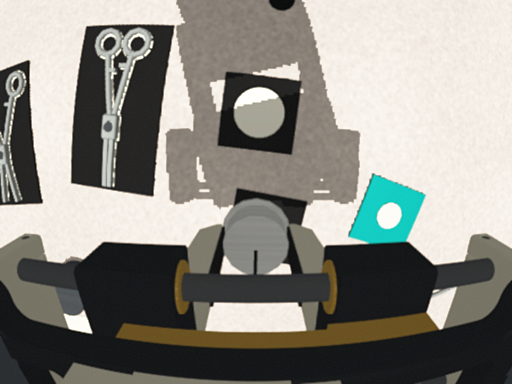

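```bash
python3 - pics/w21.npz <<'E'
exec(open('pads.py').read())
from knob import knob
disc("Ld",230,290,84,142,100); pad("L",215,303,70,157)
knob('pics/w21.npz',210,300,190,285,.124)
go(.5317,.2158,.03)
E
```

```text
Ld [array([531.3, 215.9]), array([45.3, 46.4]), np.float64(104.0)]
L [array([531.7, 216. ]), array([68.6, 68.5]), np.float64(84.6)]
mean top [0.6067 0.2151 0.123 ] 3406 ellipse [array([606.6, 215. ]), array([36. , 44.5]), np.float64(1.9)] enclosing [601.2 214.7] 25.049571990966797
row [ 3.1 67.8 76.3]  q6 -1.33 cur yaw 1.599 pos [0.6081 0.2149 0.0978]
```

```bash
python3 -m inch '2 20 38 0 10;3 45 76 0 10;3 68 76 0 10;3 68 76 0 10;3 68 76 0 10'; python3 look.py w22; python3 -c "
from h import *
go(0.5315,0.2157,0.004)"
```

```text
time_s: 23.88
tool_pos: [0.5331, 0.2164, 0.0312]
orientation: [-0.493, 0.493, 0.507, -0.507]
ft_force: [-0.7, 0.4, -0.1]
gripper_width: 0.4
[0.53314897 0.21657969 0.03131673]
row [-0.8 27.3  1.7]  q6 -1.29 cur yaw 1.599 pos [0.5331 0.2166 0.0313]
```

View pics/w22.png

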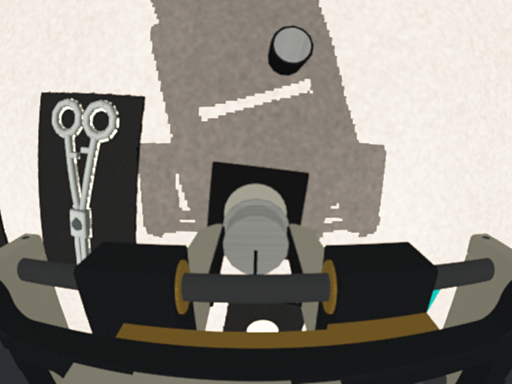

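```bash
python3 -m inch '-0.5 12 1 0 10;-0.8 22 1.7 0 10;-0.8 25 1.7 0 10;-0.8 25 1.7 0 10'; python3 look.py w23;  python3 -c "
from h import *
go(0.5315,0.2157,0.004)"
```

```text
time_s: 24.42
tool_pos: [0.5303, 0.216, 0.005]
orientation: [0.493, -0.493, -0.507, 0.507]
ft_force: [0.6, 1.0, 0.3]
gripper_width: 0.401
[0.5304506  0.21603909 0.005298  ]
row [-0.4  1.3 -1. ]  q6 -1.29 cur yaw 1.600 pos [0.5305 0.216  0.0053]
```

View pics/w23.png

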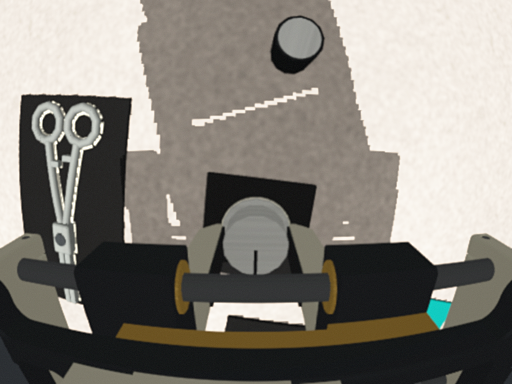

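Over the disc. I'll make a 1 mm correction, lower 1.2 mm, release and raise.

```bash
python3 -m inch '-0.4 0 -1 0 10;-0.4 1.2 -1 0 10;-0.4 1.2 -1 0 40;-0.4 1.2 -1 0 55;-0.4 1.2 -1 0 62'; python3 -m inch '0 0 0 0 62;0 -20 0 0 62;0 -60 0 0 62; 0 -110 0 0 62;0 -120 0 0 62'; python3 -m inch '0 0 -30 0 62;0 0 -45 0 62;0 0 -45 0 62'; python3 look.py w24
```

```text
time_s: 25.1
tool_pos: [0.5315, 0.2157, 0.0042]
orientation: [-0.493, 0.493, 0.507, -0.507]
ft_force: [0.2, 0.3, -0.6]
gripper_width: 0.595
time_s: 25.72
tool_pos: [0.5331, 0.2162, 0.1286]
orientation: [-0.492, 0.494, 0.509, -0.505]
ft_force: [-0.1, -0.8, -0.4]
gripper_width: 0.668
time_s: 26.1
tool_pos: [0.5766, 0.2168, 0.124]
orientation: [0.493, -0.493, -0.507, 0.507]
ft_force: [0.5, -0.8, -0.1]
gripper_width: 0.664
[0.57592077 0.21682058 0.12385383]
```

View pics/w24.png

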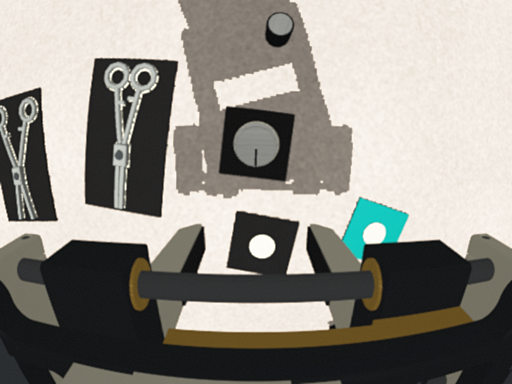

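```bash
python3 - pics/w24.npz <<'E'
exec(open('pads.py').read())
from knob import knob
pad("L",215,300,104,185); pad("S",225,302,208,272); disc("Sd",243,282,230,262,140)
knob('pics/w24.npz',225,290,115,175,.030)
go(.60,-.2263,.12,1.6)
E
```

```text
L [array([531.5, 216.1]), array([68.5, 68.5]), np.float64(84.7)]
S [array([641.9, 225.3]), array([67.3, 68.1]), np.float64(81.0)]
Sd [array([643.4, 225.6]), array([28. , 28.4]), np.float64(128.0)]
mean top [0.532  0.2159 0.0293] 1287 ellipse [array([532.1, 215.9]), array([36.5, 36.9]), np.float64(6.2)] enclosing [531.7 216. ] 19.11536979675293
row [-443.6    3.9  -11.2] roll -0.000 (or +-pi) q6 -1.32 cur yaw 1.600 pos [0.5759 0.2168 0.1239]
```

```bash
python3 -m inch '-60 0 -2 0 50;-120 1 -3 0 50;-180 2 -5 0 45;-240 2 -6 0 45;-300 3 -8 0 45';python3 -m inch '-60 0 -1 0 45;-120 0 -3 0 45;-143 0 -3 0 45;-143 0 -3 0 45;-143 0 -3 0 45'; python3 look.py w25
```

```text
time_s: 26.78
tool_pos: [0.5923, -0.0842, 0.1213]
orientation: [0.493, -0.492, -0.507, 0.507]
ft_force: [0.5, 0.5, 0.5]
gripper_width: 0.482
time_s: 27.4
tool_pos: [0.6002, -0.2239, 0.1211]
orientation: [-0.493, 0.492, 0.508, -0.507]
ft_force: [-0.2, 0.3, 0.7]
gripper_width: 0.482
[ 0.60030388 -0.22375305  0.12114824]
```

View pics/w25.png

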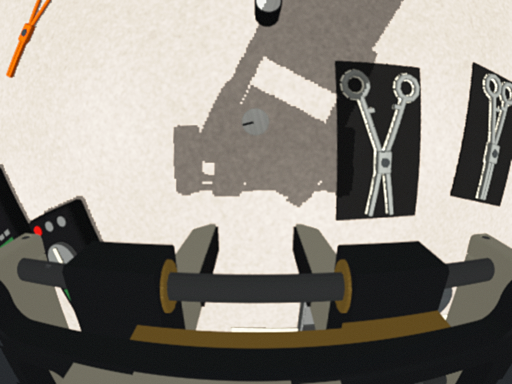

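```bash
python3 - <<'E'
from knob import *
e=knob('pics/w25.npz',235,280,100,145,.024)
go(e[0][0]/1000-.0005,e[0][1]/1000,.05,1.6)
E
```

```text
mean top [ 0.5325 -0.2261  0.0234] 597 ellipse [array([ 532.5, -226.1]), array([24.6, 25. ]), np.float64(176.6)] enclosing [ 532.7 -226. ] 12.942376136779785
row [-0.2 71.2 68.3] roll 0.002 (or +-pi) q6 -2.03 cur yaw 1.602 pos [ 0.6003 -0.2238  0.1211]
```

```bash
python3 -m inch '0 25 34 0 48;0 55 68 0 48;0 71 68 0 48;0 71 68 0 48;0 71 68 0 48'; python3 look.py w26; python3 - <<'E'
from knob import *
e=knob('pics/w26.npz',225,290,170,245,.024)
go(e[0][0]/1000,e[0][1]/1000,-.001,1.6)
E
```

```text
time_s: 28.08
tool_pos: [0.5338, -0.2274, 0.051]
orientation: [-0.492, 0.493, 0.508, -0.507]
ft_force: [0.8, -0.6, 0.3]
gripper_width: 0.517
[ 0.53372433 -0.22754499  0.05109199]
mean top [ 0.5318 -0.226   0.0232] 897 ellipse [array([ 531.7, -226. ]), array([24.6, 24.9]), np.float64(95.1)] enclosing [ 531.6 -226.1] 13.005946159362793
row [ 1.7 52.1  2.1] roll 0.001 (or +-pi) q6 -2.08 cur yaw 1.601 pos [ 0.5337 -0.2275  0.0511]
```

View pics/w26.png

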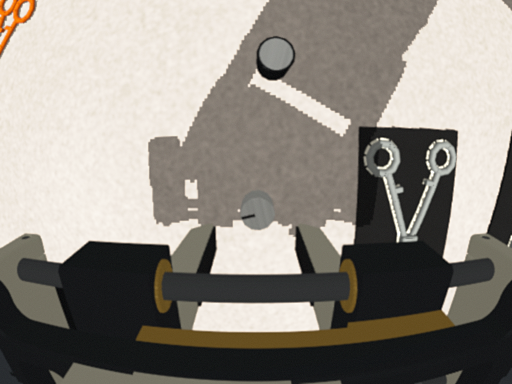

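```bash
python3 -m inch '1 20 1 0 48;1.7 40 2 0 48;1.7 51 2 0 48;1.7 51 2 0 48;1.7 51 2 0 30'; python3 -m inch '0 0 0 0 10;0 0 0 0 5;0 0 0 0 5;0 0 0 0 5'; python3 -m inch '0 -30 0 0 5;0 -70 0 0 5;0 -110 0 0 5;0 -110 0 0 5'; python3 -c "
from h import *
go(0.715,0.225,0.10,1.6)"
```

```text
time_s: 28.75
tool_pos: [0.5309, -0.2261, -0.0001]
orientation: [-0.492, 0.493, 0.507, -0.507]
ft_force: [-0.2, 0.2, 0.1]
gripper_width: 0.451
time_s: 29.25
tool_pos: [0.5306, -0.226, -0.0004]
orientation: [-0.492, 0.493, 0.507, -0.507]
ft_force: [-0.5, 0.8, 5.7]
gripper_width: 0.266
time_s: 29.75
tool_pos: [0.5317, -0.2266, 0.1118]
orientation: [-0.491, 0.494, 0.508, -0.507]
ft_force: [-0.3, -1.0, -0.7]
gripper_width: 0.27
row [ 446.1   11.6 -196.4] roll 0.000 (or +-pi) q6 -2.08 cur yaw 1.600 pos [ 0.5317 -0.2266  0.1118]
```

```bash
python3 -m inch '55 1 -22 0 5;110 2 -44 0 5;165 3 -66 0 5;220 4 -88 0 5;275 5 -110 0 5';python3 -m inch '55 1 -22 0 5;110 2 -44 0 5;171 3 -72 0 5;171 3 -72 0 5;171 3 -72 0 5'; python3 look.py w27
```

```text
time_s: 30.38
tool_pos: [0.6321, 0.0541, 0.1027]
orientation: [0.493, -0.492, -0.507, 0.508]
ft_force: [0.2, 0.6, 0.8]
gripper_width: 0.271
time_s: 31.0
tool_pos: [0.6985, 0.2249, 0.0995]
orientation: [0.493, -0.492, -0.507, 0.508]
ft_force: [0.3, -1.1, 0.1]
gripper_width: 0.271
[0.69863056 0.22413582 0.1000338 ]
```

View pics/w27.png

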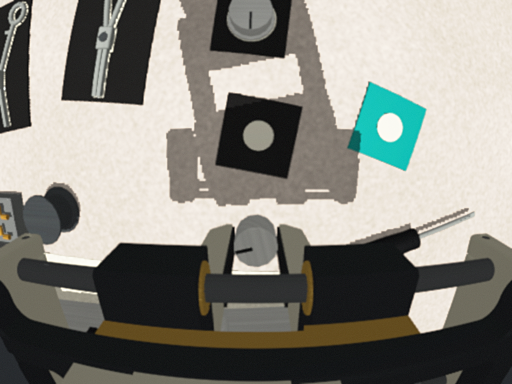

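```bash
python3 - pics/w27.npz <<'E'
exec(open('pads.py').read())
from knob import knob
pad("S",210,304,90,180); disc("Sd",238,280,115,156,100)
knob('pics/w27.npz',228,282,208,268,.1245)
go(.642,.2253,.03)
E
```

```text
S [array([643.4, 225.7]), array([68.6, 68.6]), np.float64(80.6)]
Sd [array([643.5, 225.7]), array([26.7, 27.3]), np.float64(9.3)]
mean top [0.699  0.225  0.1232] 1595 ellipse [array([698.2, 224.8]), array([26.1, 29.8]), np.float64(178.3)] enclosing [696.4 224.6] 17.043697357177734
row [ 2.8 70.1 56.5]  q6 -1.35 cur yaw 1.599 pos [0.6986 0.2241 0.1   ]
```

```bash
python3 -m inch '2 20 28 0 5;3 45 56 0 5;3 70 56 0 5;3 70 56 0 5;3 70 56 0 5'; python3 -c "
from h import *
go(0.6426,0.2253,0.0045)"
```

```text
time_s: 31.68
tool_pos: [0.6439, 0.2259, 0.0323]
orientation: [-0.493, 0.493, 0.507, -0.507]
ft_force: [-0.1, 0.2, -0.5]
gripper_width: 0.267
row [-0.5 27.8  1.3]  q6 -1.33 cur yaw 1.599 pos [0.6439 0.2259 0.0323]
```

```bash
python3 -m inch '-0.3 12 0.5 0 5;-0.5 22 0 0 5;-0.5 26.5 0 0 5;-0.5 26.5 0 0 5'; python3 look.py w28;  python3 -c "
from h import *
go(0.6426,0.2253,0.0039)"
```

```text
time_s: 32.17
tool_pos: [0.6431, 0.2261, 0.0043]
orientation: [0.493, -0.493, -0.507, 0.507]
ft_force: [-0.6, -0.8, 0.5]
gripper_width: 0.267
[0.64317593 0.22617412 0.00445626]
row [-0.9  0.6  0.6]  q6 -1.33 cur yaw 1.600 pos [0.6432 0.2262 0.0045]
```

View pics/w28.png

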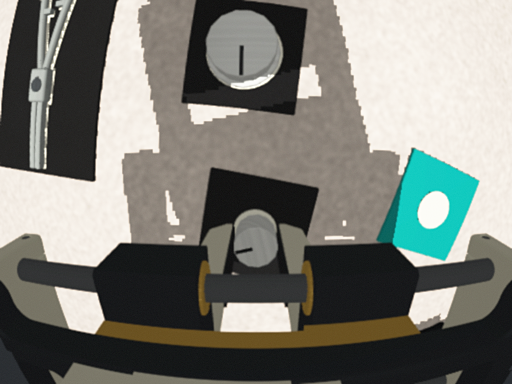

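```bash
python3 -m inch '-0.9 0.4 0.6 0 5;-0.9 0.8 0.6 0 5;-0.9 0.8 0.6 0 30;-0.9 0.8 0.6 0 40;-0.9 0.8 0.6 0 48'; python3 -m inch '0 0 0 0 48;0 -20 0 0 48;0 -60 0 0 48; 0 -110 0 0 48;0 -120 0 0 48'; python3 -m inch '0 0 -30 0 48;0 0 -50 0 48;0 0 -50 0 48'; python3 look.py w29; python3 - pics/w29.npz <<'E'
exec(open('pads.py').read())
from knob import knob
cv2.imwrite('pics/w29b.png',z['p'])
knob('pics/w29.npz',235,285,115,170,.028)
E
```

```text
time_s: 32.85
tool_pos: [0.6426, 0.2252, 0.0039]
orientation: [-0.493, 0.493, 0.507, -0.507]
ft_force: [-0.2, -0.1, -0.0]
gripper_width: 0.482
time_s: 33.48
tool_pos: [0.6444, 0.2257, 0.1291]
orientation: [-0.491, 0.494, 0.509, -0.505]
ft_force: [-0.6, -0.5, -0.9]
gripper_width: 0.512
time_s: 33.85
tool_pos: [0.6929, 0.2264, 0.1233]
orientation: [0.493, -0.493, -0.507, 0.507]
ft_force: [-0.1, -0.0, 0.4]
gripper_width: 0.516
[0.6920839  0.22650969 0.12331546]
mean top [0.6444 0.2254 0.0273] 589 ellipse [array([644.4, 225.4]), array([24.5, 24.7]), np.float64(167.0)] enclosing [644.3 225.4] 12.985077857971191
```

View pics/w29.png

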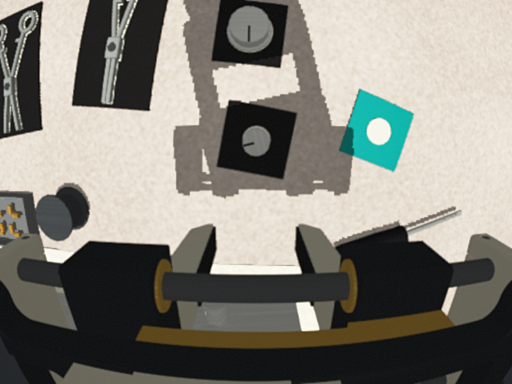

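```bash
python3 - pics/w29.npz <<'E'
exec(open('pads.py').read())
pad("S",210,300,95,185)
p,d=capture("top"); q=np.load('pics/top0.npz')['p']; ct=camera_params("top")
cv2.imwrite('pics/topend.png',cv2.resize(p[80:270,70:440],(800,411),interpolation=cv2.INTER_CUBIC))
for nm,P in [("canR",(.425,-.218,.02)),("canL",(.418,.233,.02))]:
    u,v=proj(ct,[P])[0].astype(int); a=cv2.cvtColor(q,6)[v-18:v+18,u-18:u+18].astype(float); b=cv2.cvtColor(p,6)[v-18:v+18,u-18:u+18].astype(float)
    print(nm,(u,v),cv2.phaseCorrelate(a,b),np.abs(a-b).mean())
E
```

```text
S [array([643.5, 225.6]), array([68.8, 68.8]), np.float64(80.5)]
canR (np.int64(310), np.int64(205)) ((-0.015303871370779376, 0.0042134678873644305), 0.9853968248341823) 34.37731481481482
canL (np.int64(147), np.int64(209)) ((0.40372584195229777, 0.024392053549892267), 0.33210358995721895) 82.07947530864197
```

View pics/topend.png

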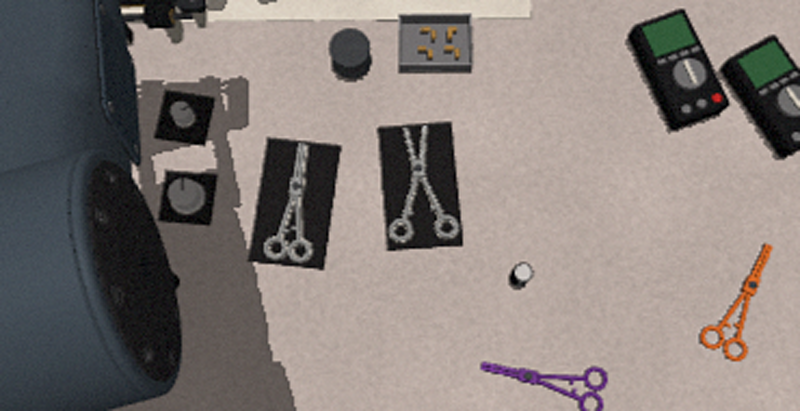

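All placed. The arm hides can_a, so I'll move it aside for a last check.

```bash
python3 -m inch '0 -40 0 0 48;-55 -60 10 0 48;-110 -60 20 0 48;-165 -60 30 0 48;-220 -60 40 0 48';python3 -m inch '-60 0 10 0 48;-120 0 20 0 48;-180 0 30 0 48;-240 0 40 0 48;-240 0 40 0 48'; python3 - <<'E'
from h import *
p,d=capture("top"); q=np.load('pics/top0.npz')['p']; ct=camera_params("top")
cv2.imwrite('pics/topend2.png',cv2.resize(p[80:270,70:440],(800,411),interpolation=cv2.INTER_CUBIC))
for nm,P in [("canL",(.418,.233,.02))]:
    u,v=proj(ct,[P])[0].astype(int); a=cv2.cvtColor(q,6)[v-18:v+18,u-18:u+18].astype(float); b=cv2.cvtColor(p,6)[v-18:v+18,u-18:u+18].astype(float)
    print(nm,(u,v),cv2.phaseCorrelate(a,b),np.abs(a-b).mean())
E
```

```text
time_s: 34.58
tool_pos: [0.6577, 0.0043, 0.1841]
orientation: [0.493, -0.492, -0.507, 0.507]
ft_force: [0.5, -0.0, -0.6]
gripper_width: 0.518
time_s: 35.2
tool_pos: [0.6244, -0.2387, 0.1837]
orientation: [0.494, -0.494, -0.506, 0.506]
ft_force: [-0.3, 0.8, -1.1]
gripper_width: 0.518
canL (np.int64(147), np.int64(209)) ((12.738349003180467, 12.266179742630488), 0.804242806659791) 35.52391975308642
```

View pics/topend2.png

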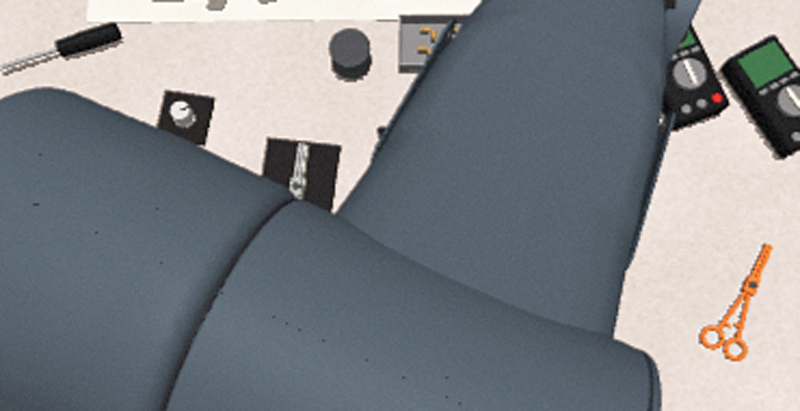

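```bash
python3 - <<'E'
from h import *
p,d=capture("scene"); q=np.load('pics/scene0.npz')['p']; cv2.imwrite('pics/send.png',p)
cs=camera_params("scene")
for nm,P in [("canR",(.425,-.218,.02)),("canL",(.418,.233,.02))]:
    u,v=proj(cs,[P])[0].astype(int); a=cv2.cvtColor(q,6)[v-14:v+14,u-14:u+14].astype(float); b=cv2.cvtColor(p,6)[v-14:v+14,u-14:u+14].astype(float)
    print(nm,(u,v),cv2.phaseCorrelate(a,b),np.abs(a-b).mean())
E
```

```text
canR (np.int64(200), np.int64(209)) ((-0.3479432483180762, 1.6410169045661736), 0.276407446492037) 47.557397959183675
canL (np.int64(341), np.int64(155)) ((-0.034211504631771916, 0.005269101094983242), 0.9576875168909298) 17.232142857142858
```

View pics/send.png

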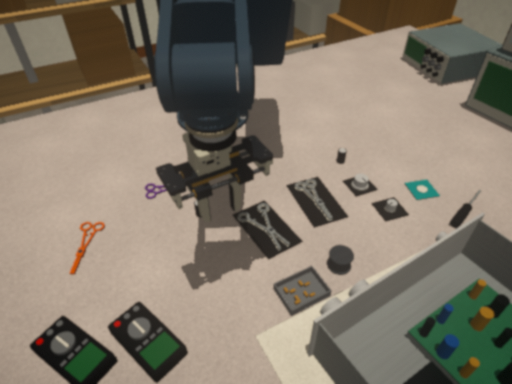

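The scene view shows can_a at (341,155) unmoved (0.03 px shift). can_b was unmoved in the top view (0.02 px), and all four items are on their pads.

```bash
python3 -c "
from station import *
print(hand_in(), observe()['time_s'])"
```

```text
the job is handed in; nothing more can be done
the job is handed in; nothing more can be done
```

I handed the job in at about 35 s of the 99 s allowed, with both clamps and both knobs on their pads and the gripper open and well clear. I placed them in the order shut clamp, open clamp, large knob, small knob.

**Final checks**
- **Clamps:** both cover their own outlines with the jaws pointing the same way. I judged this from the wrist and top views after release, without measuring the offset in numbers.
- **Large knob:** about 0.5 mm from the centre of its disc.
- **Small knob:** about 0.9 mm from the centre of its disc.
- **Capacitor cans:** neither appears to have moved (shift under 0.05 pixel). In the last pictures the arm hid can_b. Its last clear check, in the top view, was after the small knob was placed, and only a high pass of the arm followed.

**What disagreed**
- **Fingertips:** they sat about 30 mm higher than the stated nose length implies, so the first grasp closed on air above the clamp without touching it. After that I set the heights from the cameras and small lowering steps with force checks.
- **Camera readings:** positions of the same object differed by 1–3 mm between views, and up to 4 mm for pads seen at a steep angle. I used close views for each final placing.
- **Forces:** every force I read stayed below 6 N.

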